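# Pack the cantilever baking box

### The job

Pack the baking box: swing its cantilever top tray gently up and over to the open side, put the biscuit cutter and every baking tool lying on the worktop into the compartment underneath, then bring the tray back and lower it gently until it is fully shut. The cutter has dropped into the narrow gap beside the coffee machine: draw it out with the bent rod, not with the fingers, and put the rod back in both notches of its rest. Leave the mug, jar and pepper mill where they are.

Things in the scene. Friction and masses are not known exactly. Their poses are not given: they have to be found in the camera images.
- bakebox: White box fixed to the worktop, outside 212 mm (its x) by 172 mm (its y) by 80 mm high, walls and floor 6 mm, open on top under the tray. Origin: centre of its underside; z up. Its tray swings over towards the box's +y.
- compartment (a point): Centre of the compartment's inner floor, 6 mm above the worktop; axes of the box. The compartment is 200 mm (x) by 160 mm (y) and 74 mm deep to the rim.
- tray_grip (a point): Middle of the tray's handle: a wooden bar 124 mm long along the box's x, 14 mm wide, 18 mm high, on two posts 56 mm either side of the middle; pinch it from above across the box's y. The tray (212 x 172 mm, walls 34 mm high, underside 67 mm below this point) covers the whole box when shut and stays level. Under the bar runs a 4 mm divider, its top 33 mm below this point.
- arms (a joint): Angle of the tray's 105 mm parallel links (rad): 0 shut, 2.27 fully open. With a = joint - 1.134 the tray, never turning, stands 105*(sin(a)+0.906) mm towards the box's +y and 105*(cos(a)-0.423) mm higher than when shut: 190 mm aside and no higher when open, 61 mm higher midway. Let go midway, it (0.4 kg) drops to the nearer end and rests there; no latch.
- gap: Fixed: a white tiled upstand (100 mm high, 20 thick) on the left and across the back, a coffee machine (200 mm wide, 240 high) on the right, and between them a gap 60 mm wide, 200 deep, open on top and in front. Origin: middle of its mouth, on the worktop; x into the gap, y to the upstand. Both sides begin at x = 0; only handle and knobs stick out 23 mm, above 120 mm height.
- rest: Wooden rest fixed to the worktop, base 130 x 60 x 10 mm, with posts at x = -50 and +50 mm (10 mm thick along x), each topped by a V notch 37 mm wide and 18 mm deep; the whole 101 mm high. The rod lies in both notches along the rest's x. Origin: centre of its underside.
- hook: Bent round steel rod, loose, 10 mm thick, 0.12 kg, wooden handle 64 x 14 x 20 mm gripped from above across y. Origin: middle of the handle on the shaft's axis; x along the shaft to the bend, z up. Shaft from x = -73 to 130 mm; there it bends down, the leg's end 75 mm below the axis. On the rest its origin is 85 mm above the rest's origin, x along the rest's x, leg hanging down.
- cutter: Oblong steel biscuit cutter, an open frame with no top or bottom, 80 mm (x) by 44 mm (y) by 32 mm high, walls 3 mm, 0.06 kg. Starts lying in the gap, its centre 60 to 80 mm inside the mouth. Origin: centre of its underside, z up. The rod's leg can be lowered into it. Once outside it can be gripped across y.
- brush: Loose; may be absent (then it is None). Its origin is the centre of its underside, x along it (z up); gripped at the origin across y. Pastry brush 117 mm long, wooden handle 22 mm wide and 20 mm high, bristles 28 mm wide at +x.
- press: Loose; may be absent (then it is None). Its origin is the centre of its underside, x along it (z up); gripped at the origin across y. Aluminium garlic press 118 mm long, two parallel handles together 24 mm wide and 22 mm high, head 32 mm wide at +x.
- grater: Loose; may be absent (then it is None). Its origin is the centre of its underside, x along it (z up); gripped at the origin across y. Nutmeg grater 120 mm long, dark wooden handle 22 mm wide and 22 mm high from x = -60 to 10 mm, steel grating part 30 mm wide and 24 mm high at +x.
- scoop: Loose; may be absent (then it is None). Its origin is the centre of its underside, x along it (z up); gripped at the origin across y. White measuring scoop 120 mm long, handle 20 mm wide and 20 mm high, square cup 34 mm wide and 26 mm high at +x.
- mug: Bystander: blue mug 95 mm high, to the left, nearer the robot than the box. Leave alone.
- jar: Bystander: closed glass jar 120 mm high, beyond the box and tools. Leave alone.
- mill: Bystander: dark wooden pepper mill 160 mm high, beyond the box and tools. Leave alone.
Things that resemble listed ones, but are neither listed nor needed, are in the scene too. Leave any purple look-alike of the press alone.

How it is judged:
By the outcome, as a careful person would: the job done as asked, in the order asked, and still so for the second after the job is handed in, with the robot touching nothing.
Of brush, press, grater, scoop only 2 to 3 are there at a start; the rules pass over those that are not, and their reading is None.
At some moment in a run one of brush, press, grater, scoop may be knocked a few centimetres aside while the robot is not near it.
It also fails if it takes over 210 s, if anything falls off the work surface, if the arm or the gripper's body presses on something with over 40 N, if the wrist force passes 120 N, or if a joint passes its speed limit or range.

### The arm

A 6-joint arm with a two-finger parallel gripper is mounted at the origin on the work surface. World frame = base frame: x ahead of the robot, y to its left, z up, the work surface at z = 0. Lengths are in m, angles in rad, forces in N, time in s.
With the tool pointing down it reaches from about 0.375 to 0.9 m from the base axis. Payload 3.1 kg.
Tool frame: the origin (TCP) lies between the finger pads; the fingertips stand 22 mm ahead of it and the grasp point (between the pads) lies 3 mm ahead of it; z points along the fingers, y is the line along which they close (so a half turn about z gives the same grasp; the last joint's range is limited). The gripper opens to 87 mm and grips with 3 to 60 N. Pads are 19 mm wide; open, the fingers measure 117 mm over their backs; the gripper's body (75 mm by 190 mm) begins 51 mm behind the grasp point.
Start: joints at [1.01, 0.527, 1.433, -0, 1.181, -0.178], TCP at [0.233, 0.58, 0.245] pointing down, gripper open.
Joint ranges: [-3.08, 3.08], [-0.75, 2.2], [0.22, 2.44], [-1.43, 4.57], [0, 2.65], [-2.85, 2.85]. Speed limits (rad/s): [2.79, 2.79, 3.14, 3.14, 3.14, 3.14].

### API

Orientations are given as a unit quaternion [x, y, z, w].
In Python, from rig import get_obs, camera, get_calibration, hand_in, cut_out gives the robot as it stands.
- The arm moves only by the shell command python3 -m inch 'ROWS' [OPENING] [FORCE]. ROWS is JSON, one flat list of numbers, 6 for each row, row after row: the shift along the tool's x, y, z scaled (see below), then the turn, a rotation vector about the tool's x, y, z scaled (see below). A call has 1 to 20 rows; each row is the pose to reach, as a shift and turn from the pose commanded when the call began, along the tool's axes at that moment; what a row does not reach only later rows make up. The controller multiplies each number of a shift by 0.08 m and each number of a turn by 90 degrees. A row lasts 1/12 s, in which the tool goes at most 41.7 mm and 7.16 degrees, less where a joint would pass 70% of its speed; a pose out of reach is approached as far as the arm can. A call with a number of a shift or a turn outside -1 to 1 is refused whole. A call with a gripper value outside its range is refused whole. OPENING is the finger opening in mm, from 0 to 87, set as the call begins (- or left out, the last holds). The fingers move at their own pace and stop on an object; FORCE is the grip in N (left out, the last holds). Time passes only in rows, so rows that repeat a pose let the fingers close. It gives the time, the measured TCP pose, the force, the opening and the grip force at its end, in the units of the state.
- get_obs(): the state, without advancing time (a new reading comes with each control period).
- camera(name): name is "scene" or "top" or "wrist"; returns the picture (420x560x3 uint8, red, green, blue); there is no depth.
- get_calibration(name): a dict with "vertical_fov" (degrees; the focal length in pixels is half the picture's height over the tangent of half this angle, whatever the lens; pixels are square), "cx", "cy" (the principal point, pixels), "T" (4x4, takes a point from camera to world coordinates). Camera axes: x right, y down, z forward; pixel columns grow to the right and rows downward; lengths in m; the calibration is good to about 2 mm. A picture is of the moment at which its call begins: read the wrist's pose just before it. get_calibration takes no time and is no camera call; for the wrist camera it gives the pose at the moment of the call.
- hand_in(): hands the job in; it is judged then, once.
Trained networks look in the newest picture that a camera, given by its name, has taken for a name from the list of things; names that differ only in an ending like _2 or _b are one class to them, and where a whole thing is asked for, a point or a joint stands for the part that bears it (a point fixed in the world has none). Each returns a list of dicts, best first, with "conf" (0 to 1); they miss things now and then, are a little off and sometimes report something else, mostly with a low value. They report only what shows in the picture. A call takes as long as a camera call. They do not tell look-alikes from the thing itself.
- cut_out(camera, thing): "region" (420x560 bool, what is visible of it) and "bbox" ([left, top, right, bottom] in pixels, round what is visible of it).
The state is a dict: "time": time; "q": joint angles; "joint_velocities": joint speeds; "joint_torque": joint torques, N m; "position": TCP position; "tool_rot": TCP orientation; "ft_force": force on the tool from outside, world axes, zero at the start; "moment": the same for the moment, N m; "grip_width": finger opening in m; "grip_force": force on a finger pad.
Only numpy, scipy, OpenCV 4.12 (cv2) and the standard library are available. Lean on these libraries where they do the work, as an engineer would, in place of code of your own. Each camera call takes 0.05 s, during which the arm holds its last target. There are 200 camera calls.

## Working session

There is one attempt and no reset: what is moved stays moved. The work goes in short steps, Python scripts to look and compute and a shell command to move; the robot and the scene stay as the last step left them, time stands still between calls to the robot, and variables do not carry over. Pictures are saved under pics/ and viewed, at most 17 in all, crops included, and the job is handed in when it is done.

```bash
ls; mkdir -p pics
python3 - <<'E'
from rig import *
import cv2,numpy as np
print(get_obs())
for n in("scene","top","wrist"):
    im=camera(n); cv2.imwrite(f"pics/{n}0.png",im[:,:,::-1])
    c=get_calibration(n); print(n,c["vertical_fov"],c["cx"],c["cy"],np.round(c["T"],3).tolist())
    for t in ["bakebox","tray_grip","gap","rest","hook","cutter","brush","press","grater","scoop","mug","jar","mill"]:
        try: print(t,[(round(d["conf"],2),[int(v) for v in d["bbox"]]) for d in cut_out(n,t)][:3])
        except Exception as e: print(t,e)
E
```

```text
pics
{'time': 0.0, 'q': array([ 1.01051805e+00,  5.28442592e-01,  1.43392501e+00,  4.53422767e-05,
        1.18142135e+00, -1.78474265e-01]), 'joint_velocities': array([ 9.51784771e-04,  1.14285560e-03,  9.03372065e-05, -6.15188379e-04,
       -1.67915979e-03, -3.36064495e-04]), 'joint_torque': array([ 3.71800979e-04, -4.40041566e+01, -1.76591778e+01,  6.34295843e-02,
        5.80646074e-02, -1.50709484e-04]), 'position': array([0.23243889, 0.57941258, 0.24357887]), 'tool_rot': array([ 1.89752951e-01,  9.81831254e-01, -1.01651298e-03, -4.16019646e-04]), 'ft_force': array([-0.48368432, -0.45514976,  1.24914249]), 'moment': array([-0.010309  , -0.01482023,  0.01504741]), 'grip_force': 0.0, 'grip_width': 0.08704645537344549}
scene 45.881424374579076 277.8973250702155 205.7445244926071 [[-0.377, 0.493, -0.784, 1.468], [0.926, 0.184, -0.33, 0.329], [-0.019, -0.85, -0.526, 0.747], [0.0, 0.0, 0.0, 1.0]]
bakebox [(0.81, [292, 199, 379, 307])]
tray_grip [(0.86, [293, 200, 384, 274])]
gap [(0.96, [62, 112, 200, 262])]
rest [(0.86, [288, 188, 337, 229])]
hook [(0.72, [267, 186, 332, 209]), (0.6
[... 949 characters left out ...]
 [326, 160, 343, 208]), (0.61, [309, 109, 352, 138]), (0.59, [334, 304, 382, 324])]
grater []
scoop [(0.95, [321, 210, 344, 256]), (0.74, [185, 159, 271, 261])]
mug [(0.9, [127, 276, 177, 305]), (0.58, [260, 114, 283, 152])]
jar [(0.61, [260, 117, 284, 152]), (0.43, [294, 211, 306, 256])]
mill [(0.86, [226, 112, 257, 149]), (0.71, [379, 142, 555, 266])]
wrist 58.31044667779043 281.7450117973766 205.05929306212388 [[0.371, 0.892, 0.26, 0.163], [0.929, -0.356, -0.104, 0.608], [-0.0, 0.28, -0.96, 0.385], [0.0, 0.0, 0.0, 1.0]]
bakebox []
tray_grip []
gap [(0.39, [137, 354, 145, 377])]
rest []
hook []
cutter []
brush []
press []
grater []
scoop []
mug [(0.41, [135, 356, 145, 375])]
jar []
mill []
```

Run:
```python
import cv2
a=cv2.imread("pics/top0.png"); cv2.imwrite("pics/top0c.png",cv2.resize(a[90:350,110:510],(800,520),interpolation=3))
a=cv2.imread("pics/scene0.png"); cv2.imwrite("pics/scene0c.png",cv2.resize(a[90:360,80:480],(800,540),interpolation=3))
```

```text
(no output)
```

View pics/top0c.png

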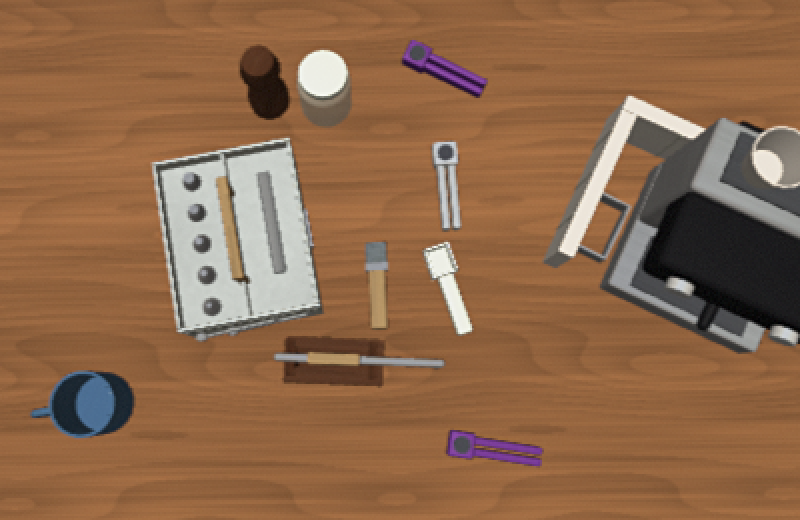

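View pics/scene0c.png

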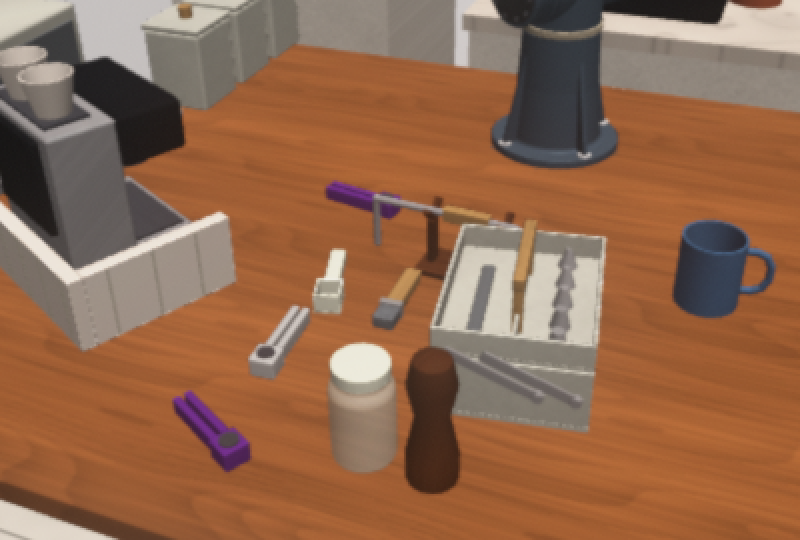

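The top view shows the tray handle at about (225,203), the rest with the rod at (275,268), the gap mouth near (400,220) with the cutter at (413,204), and the brush, scoop and white press on the right. There are two purple look-alikes and no grater. The links in the scene view show that box +y is about world +y.

```bash
cat > h.py <<'E'
from rig import *
import cv2,numpy as np
from scipy.spatial.transform import Rotation as R
def ray(cal,uv,z,h=420):
    f=h/2/np.tan(np.radians(cal["vertical_fov"])/2); uv=np.atleast_2d(uv).astype(float)
    d=np.c_[(uv[:,0]-cal["cx"])/f,(uv[:,1]-cal["cy"])/f,np.ones(len(uv))]@cal["T"][:3,:3].T
    o=cal["T"][:3,3]; return o+d*((z-o[2])/d[:,2])[:,None]
def proj(cal,P,h=420):
    f=h/2/np.tan(np.radians(cal["vertical_fov"])/2); T=cal["T"]
    p=(np.atleast_2d(P)-T[:3,3])@T[:3,:3]; return np.c_[p[:,0]/p[:,2]*f+cal["cx"],p[:,1]/p[:,2]*f+cal["cy"]]
def rect(cal,reg,z):
    v,u=np.nonzero(reg); p=ray(cal,np.c_[u,v],z)[:,:2]
    (c,s,_)=cv2.minAreaRect((p*1000).astype(np.float32)); b=cv2.boxPoints((c,s,_))
    e=[b[1]-b[0],b[2]-b[1]]; l=max(e,key=np.linalg.norm)
    return np.round(c).tolist(),np.round(sorted(s)).tolist(),round(np.degrees(np.arctan2(l[1],l[0]))%180,1)
def look(cam,things,save=None):
    im=camera(cam)
    cal=get_calibration(cam)
    if save: cv2.imwrite(save,im[:,:,::-1])
    for t,z in things:
        for d in cut_out(cam,t)[:3]: print(t,round(d["conf"],2),[int(v) for v in d["bbox"]],rect(cal,d["region"],z))
    return cal
def go(x,y,z,th):   # target TCP (mm), tool-y heading (deg) -> numbers for inch
    o=get_obs(); r=R.from_quat(o["tool_rot"]); m=r.as_matrix()
    s=m.T@(np.array([x,y,z])/1000-o["position"])/0.08
    t0=np.degrees(np.arctan2(m[1,1],m[0,1])); d=(th-t0+180)%360-180
    print("t",round(o["time"],1),"pos",np.round(o["position"]*1000,1),"th",round(t0,1),"q",np.round(o["q"],2),"F",np.round(o["ft_force"],1),"w",round(o["grip_width"]*1000,1))
    print("shift units",np.round(s,3),"turn z",round(-d/90,3))
E
python3 - <<'E'
from h import *
c=look("top",[("tray_grip",.115),("rest",.01),("hook",.085),("cutter",.0),("brush",.01),("press",.01),("scoop",.01),("mug",.09),("jar",.12),("mill",.16)])
P=lambda u,v,z:print((u,v),np.round(ray(c,[110+u/2,90+v/2],z)[0,:2]*1000))
print("bar ends");P(222,178,.156);P(239,279,.156)
print("tray rim corners");[P(*k,.114) for k in((153,164),(290,140),(321,310),(181,333))]
print("hook ends");P(276,357,.085);P(442,364,.085);P(307,358,.095);P(360,360,.095)
print("upstand top");[P(*k,.1) for k in((630,97),(575,258),(548,265),(640,115))]
print("cutter top");[P(*k,.032) for k in((603,258),(580,245),(628,207),(606,193))]
E
```

```text
tray_grip 0.97 [187, 158, 270, 259] ([574.0, 105.0], [175.0, 217.0], np.float32(9.8))
tray_grip 0.45 [188, 156, 269, 256] ([571.0, 103.0], [173.0, 222.0], np.float32(9.6))
rest 0.73 [251, 259, 302, 285] ([423.0, -10.0], [60.0, 126.0], np.float32(86.8))
hook 0.82 [246, 267, 331, 272] ([421.0, -43.0], [14.0, 207.0], np.float32(85.6))
hook 0.28 [397, 186, 427, 218] ([578.0, -350.0], [37.0, 83.0], np.float32(151.4))
cutter 0.7 [248, 256, 301, 285] ([423.0, -10.0], [61.0, 130.0], np.float32(85.5))
cutter 0.45 [398, 187, 426, 222] ([593.0, -374.0], [41.0, 91.0], np.float32(152.6))
brush 0.79 [292, 215, 307, 256] ([521.0, -68.0], [27.0, 114.0], np.float32(178.5))
press 0.97 [310, 112, 353, 136] ([817.0, -168.0], [39.0, 118.0], np.float32(60.8))
press 0.74 [326, 160, 339, 206] ([654.0, -165.0], [31.0, 120.0], np.float32(2.3))
press 0.65 [334, 302, 375, 323] ([310.0, -214.0], [33.0, 119.0], np.float32(82.7))
scoop 0.73 [323, 211, 348, 260] ([516.0, -169.0], [36.0, 119.0], np.float32(22.1))
mug 0.6 [125, 276, 177, 306] ([377.0, 285.0], [87.0, 111.0], np.float32(63.7))
jar 0.81 [260, 117, 284, 154] ([755.0, -8.0], [67.0, 99.0], np.float32(179.5))
mill 0.79 [229, 112, 256, 152] ([749.0, 63.0], [49.0, 94.0], np.float32(15.3))
bar ends
(222, 178) [634. 114.]
(239, 279) [513.  93.]
tray rim corners
(153, 164) [664. 206.]
(290, 140) [691.  36.]
(321, 310) [479.   0.]
(181, 333) [455. 168.]
hook ends
(276, 357) [426.  57.]
(442, 364) [ 414. -144.]
(307, 358) [424.  19.]
(360, 360) [420. -45.]
upstand top
(630, 97) [ 741. -391.]
(575, 258) [ 538. -309.]
(548, 265) [ 530. -276.]
(640, 115) [ 717. -401.]
cutter top
(603, 258) [ 547. -362.]
(580, 245) [ 565. -334.]
(628, 207) [ 614. -399.]
(606, 193) [ 633. -372.]
```

```bash
python3 -c "
from h import *
go(573,104,250,99.8)"
```

```text
t 2.6 pos [232.8 580.  244.5] th 68.1 q [ 1.01  0.53  1.43  0.    1.18 -0.18] F [ 0.2  0.  -0.4] w 87.3
shift units [-6.163 -3.937 -0.068] turn z -0.352
```

```bash
A='[-0.5,-0.33,0,0,0,0,-1,-0.66,0,0,0,0]'
python3 -m inch '[-0.5,-0.33,0,0,0,0,-1,-0.66,0,0,0,0]'
python3 -m inch '[-0.5,-0.33,0,0,0,0,-1,-0.66,0,0,0,0]'
python3 -m inch '[-0.5,-0.33,0,0,0,0,-1,-0.66,0,0,0,0]'
python3 -m inch '[-0.5,-0.33,0,0,0,0,-1,-0.66,0,0,0,0]'
python3 -m inch '[-0.5,-0.33,0,0,0,0,-1,-0.66,0,0,0,0]'
python3 -m inch '[-0.5,-0.3,0,0,0,0,-1,-0.6,0,0,0,0,-1,-0.6,0,0,0,-0.08,-1,-0.6,0,0,0,-0.16,-1,-0.6,0,0,0,-0.24,-1,-0.6,0,0,0,-0.32,-1,-0.6,0,0,0,-0.35,-1,-0.6,0,0,0,-0.35]'
python3 - <<'E'
from h import *
go(573,104,250,99.8)
c=look("wrist",[("tray_grip",.115)],"pics/w1.png")
E
```

```text
time: 2.82
position: [0.2797, 0.5121, 0.2444]
tool_rot: [0.187, 0.982, 0.001, 0.0]
ft_force: [1.3, 0.3, -0.1]
grip_width: 0.0871
grip_force: 0.0
time: 2.98
position: [0.3282, 0.4417, 0.2446]
tool_rot: [0.189, 0.982, 0.0, 0.0]
ft_force: [0.2, 0.0, -0.5]
grip_width: 0.0868
grip_force: 0.0
time: 3.15
position: [0.376, 0.3729, 0.2448]
tool_rot: [0.189, 0.982, 0.0, 0.0]
ft_force: [0.5, -0.1, 0.8]
grip_width: 0.087
grip_force: 0.0
time: 3.32
position: [0.4235, 0.3043, 0.2448]
tool_rot: [0.19, 0.982, 0.0, 0.0]
ft_force: [1.3, 1.0, -0.1]
grip_width: 0.0869
grip_force: 0.0
time: 3.48
position: [0.4709, 0.2356, 0.2448]
tool_rot: [0.19, 0.982, 0.0, 0.0]
ft_force: [0.7, 1.8, -0.3]
grip_width: 0.087
grip_force: 0.0
time: 4.15
position: [0.5265, 0.1629, 0.2446]
tool_rot: [-0.084, 0.996, -0.0, 0.0]
ft_force: [0.5, 0.4, -0.3]
grip_width: 0.087
grip_force: 0.0
t 4.2 pos [526.5 162.9 244.6] th 99.6 q [ 0.1   0.43  1.62 -0.    1.09 -1.64] F [ 0.5  0.4 -0.3] w 87.0
shift units [-0.449 -0.823 -0.067] turn z -0.002
tray_grip 0.85 [68, 112, 313, 369] ([578.0, 106.0], [172.0, 214.0], np.float32(9.6))
```

View pics/w1.png

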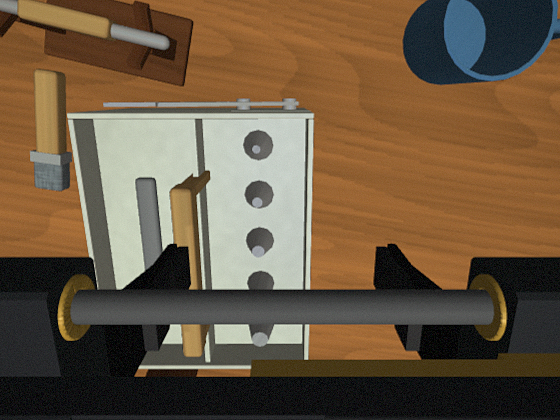

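Wrist view: the handle runs from about (185,188) to (192,354), the tray rim from u=70 to 312, and the gripper is square to the box.

Run:
```python
from h import *
c=get_calibration("wrist")
a=ray(c,[[184,188],[192,355]],.156)[:,:2]*1000; print(np.round(a),a.mean(0))
b=ray(c,[[69,115],[313,115],[306,369]],.114)[:,:2]*1000;print(np.round(b)); 
e=b[1]-b[0];print(np.degrees(np.arctan2(e[1],e[0])))
x,y=a.mean(0); go(x,y,150,99.7)
```

```text
[[517.  99.]
 [638. 116.]] [577.57639759 107.69752707]
[[490.   5.]
 [461. 174.]
 [670. 208.]]
99.6154451564084
t 4.2 pos [526.4 163.1 244.6] th 99.5 q [ 0.1   0.43  1.62  0.    1.09 -1.64] F [ 0.9 -0.1 -0.4] w 86.9
shift units [-0.516 -0.789  1.183] turn z -0.002
```

```bash
python3 -m inch '[-0.26,-0.4,0,0,0,0,-0.52,-0.79,0,0,0,0,-0.52,-0.79,0.3,0,0,0,-0.52,-0.79,0.6,0,0,0,-0.52,-0.79,0.8,0,0,0,-0.52,-0.79,0.8,0,0,0]' 87
python3 -m inch '[0,0,0.2,0,0,0,0,0,0.39,0,0,0,0,0,0.39,0,0,0]'
python3 -m inch '[0,0,0,0,0,0,0,0,0,0,0,0,0,0,0,0,0,0,0,0,0,0,0,0,0,0,0,0,0,0,0,0,0,0,0,0,0,0,0,0,0,0,0,0,0,0,0,0]' 0 25
python3 -c "
from h import *
go(577.5,107.7,150,99.6)
for j in np.arange(0.2,2.271,0.23):
  print(round(j,2), np.round(105*(np.sin(j-1.134)+.906)/80,3), np.round(-105*(np.cos(j-1.134)-.423)/80,3))"
```

```text
time: 4.75
position: [0.5755, 0.1075, 0.177]
tool_rot: [-0.083, 0.997, 0.0, -0.004]
ft_force: [-0.9, 0.2, 0.7]
grip_width: 0.0869
grip_force: 0.0
time: 5.0
position: [0.5767, 0.1079, 0.1478]
tool_rot: [-0.084, 0.996, 0.0, -0.002]
ft_force: [-0.4, -0.2, -0.5]
grip_width: 0.0869
grip_force: 0.0
time: 5.67
position: [0.578, 0.1077, 0.1495]
tool_rot: [-0.084, 0.996, -0.0, 0.0]
ft_force: [-0.1, 0.6, 0.2]
grip_width: 0.042
grip_force: 0.0
t 5.7 pos [578.  107.7 149.5] th 99.6 q [-0.01  0.6   1.61 -0.    0.93 -1.74] F [-0.1  0.6  0.2] w 42.0
shift units [ 0.006  0.001 -0.006] turn z 0.0
0.2 0.134 -0.225
0.43 0.34 -0.445
0.66 0.59 -0.613
0.89 0.872 -0.718
1.12 1.171 -0.757
1.35 1.47 -0.727
1.58 1.755 -0.629
1.81 2.01 -0.469
2.04 2.222 -0.254
2.27 2.38 0.002
```

```bash
python3 -m inch '[0,0,0,0,0,0,0,0,0,0,0,0,0,0,0,0,0,0,0,0,0,0,0,0,0,0,0,0,0,0,0,0,0,0,0,0,0,0,0,0,0,0,0,0,0,0,0,0]' 0 30
python3 -c "
from h import *
go(577.5,107.7,150,99.6)
f=lambda j:np.array([105*(np.sin(j-1.134)+.906)/80,-105*(np.cos(j-1.134)-.423)/80])
for J in ([0,.8],[.8,1.5],[1.5,2.27]):
  print(', '.join('%.2f|%.2f'%tuple(f(j)-f(J[0])) for j in np.linspace(J[0],J[1],15)[1:]))"
```

```text
time: 6.33
position: [0.5781, 0.1071, 0.1493]
tool_rot: [-0.084, 0.996, -0.0, -0.0]
ft_force: [-0.0, -3.4, -0.5]
grip_width: 0.0139
grip_force: 30.0
t 6.3 pos [578.1 107.1 149.3] th 99.6 q [-0.01  0.6   1.61 -0.    0.93 -1.74] F [-0.  -3.4 -0.5] w 13.9
shift units [ 0.006  0.008 -0.009] turn z 0.0
0.03|-0.07, 0.07|-0.13, 0.11|-0.19, 0.16|-0.26, 0.20|-0.31, 0.26|-0.37, 0.31|-0.42, 0.37|-0.47, 0.43|-0.51, 0.49|-0.55, 0.55|-0.59, 0.62|-0.63, 0.69|-0.66, 0.76|-0.68
0.06|-0.02, 0.13|-0.04, 0.19|-0.05, 0.25|-0.06, 0.32|-0.07, 0.39|-0.07, 0.45|-0.07, 0.52|-0.07, 0.58|-0.06, 0.65|-0.05, 0.71|-0.04, 0.78|-0.03, 0.84|-0.01, 0.90|0.01
0.07|0.03, 0.13|0.06, 0.19|0.09, 0.26|0.13, 0.32|0.17, 0.37|0.22, 0.43|0.27, 0.48|0.32, 0.53|0.37, 0.57|0.43, 0.61|0.48, 0.65|0.55, 0.69|0.61, 0.72|0.67
```

```bash
python3 -m inch '[0,0.015,-0.035,0,0,0,0,0.03,-0.07,0,0,0,0,0.07,-0.13,0,0,0,0,0.11,-0.19,0,0,0,0,0.16,-0.26,0,0,0,0,0.2,-0.31,0,0,0,0,0.26,-0.37,0,0,0,0,0.31,-0.42,0,0,0,0,0.37,-0.47,0,0,0,0,0.43,-0.51,0,0,0,0,0.49,-0.55,0,0,0,0,0.55,-0.59,0,0,0,0,0.62,-0.63,0,0,0,0,0.69,-0.66,0,0,0,0,0.76,-0.68,0,0,0]'
python3 -m inch '[0,0.06,-0.02,0,0,0,0,0.13,-0.04,0,0,0,0,0.19,-0.05,0,0,0,0,0.25,-0.06,0,0,0,0,0.32,-0.07,0,0,0,0,0.39,-0.07,0,0,0,0,0.45,-0.07,0,0,0,0,0.52,-0.07,0,0,0,0,0.58,-0.06,0,0,0,0,0.65,-0.05,0,0,0,0,0.71,-0.04,0,0,0,0,0.78,-0.03,0,0,0,0,0.84,-0.01,0,0,0,0,0.9,0.01,0,0,0]'
python3 -m inch '[0,0.07,0.03,0,0,0,0,0.13,0.06,0,0,0,0,0.19,0.09,0,0,0,0,0.26,0.13,0,0,0,0,0.32,0.17,0,0,0,0,0.37,0.22,0,0,0,0,0.43,0.27,0,0,0,0,0.48,0.32,0,0,0,0,0.53,0.37,0,0,0,0,0.57,0.43,0,0,0,0,0.61,0.48,0,0,0,0,0.65,0.55,0,0,0,0,0.67,0.58,0,0,0,0,0.69,0.61,0,0,0,0,0.705,0.64,0,0,0,0,0.72,0.67,0,0,0,0,0.72,0.67,0,0,0,0,0.72,0.67,0,0,0]'
```

```text
time: 7.58
position: [0.5677, 0.1684, 0.2045]
tool_rot: [-0.084, 0.996, -0.0, 0.0]
ft_force: [-0.6, -4.3, 4.6]
grip_width: 0.0134
grip_force: 30.0
time: 8.75
position: [0.5555, 0.2395, 0.2023]
tool_rot: [-0.084, 0.996, 0.0, -0.0]
ft_force: [-0.5, 1.1, 0.6]
grip_width: 0.014
grip_force: 30.0
time: 10.25
position: [0.5461, 0.2948, 0.1494]
tool_rot: [-0.084, 0.996, -0.001, -0.0]
ft_force: [0.9, -4.9, -4.1]
grip_width: 0.0134
grip_force: 30.0
```

```bash
python3 -m inch '[0,0,0,0,0,0,0,0,0,0,0,0,0,0,0,0,0,0,0,0,0,0,0,0,0,0,0,0,0,0,0,0,0,0,0,0]' 50
python3 -m inch '[0,0,-0.2,0,0,0,0,0,-0.5,0,0,0,0,0,-1,0,0,0,0,0,-1,0,0,0]'
python3 -c "
from h import *
go(422,-12,230,-3.6)"
```

```text
time: 10.75
position: [0.5463, 0.2959, 0.1497]
tool_rot: [-0.084, 0.996, 0.0, 0.0]
ft_force: [0.1, -0.4, -0.9]
grip_width: 0.045
grip_force: 0.0
time: 11.08
position: [0.5502, 0.2972, 0.2367]
tool_rot: [-0.084, 0.996, 0.002, 0.007]
ft_force: [0.9, 0.4, 1.2]
grip_width: 0.0499
grip_force: 0.0
t 11.1 pos [550.2 297.2 236.7] th 99.6 q [ 0.32  0.53  1.45  0.    1.15 -1.42] F [0.9 0.4 1.2] w 49.9
shift units [ 2.229 -3.542  0.044] turn z 1.147
```

```bash
python3 -m inch '[0.28,-0.44,0,0,0,0,0.56,-0.88,0,0,0,0]' 60
python3 -m inch '[0.28,-0.44,0,0,0,0,0.56,-0.88,0,0,0,0]'
python3 -m inch '[0.28,-0.44,0,0,0,0,0.56,-0.88,0,0,0,0]'
python3 -m inch '[0.18,-0.28,0,0,0,0.08,0.36,-0.56,0,0,0,0.16,0.55,-0.89,0,0,0,0.24,0.55,-0.89,0,0,0,0.32,0.55,-0.89,0,0,0,0.4,0.55,-0.89,0,0,0,0.48,0.55,-0.89,0,0,0,0.56,0.55,-0.89,0,0,0,0.64,0.55,-0.89,0,0,0,0.72,0.55,-0.89,0,0,0,0.8,0.55,-0.89,0,0,0,0.88,0.55,-0.89,0,0,0,0.96,0.55,-0.89,0,0,0,1,0.55,-0.89,0,0,0,1]' | tail -6
python3 - <<'E'
from h import *
go(422,-12,230,-3.6)
c=look("wrist",[("hook",.085),("rest",.01)],"pics/w2.png")
E
```

```text
time: 11.25
position: [0.5148, 0.2195, 0.2304]
tool_rot: [-0.086, 0.996, 0.0, 0.002]
ft_force: [-0.2, -0.9, -0.4]
grip_width: 0.0563
grip_force: 0.0
time: 11.42
position: [0.4807, 0.1409, 0.2296]
tool_rot: [-0.085, 0.996, -0.0, 0.001]
ft_force: [0.0, -0.8, -0.1]
grip_width: 0.0591
grip_force: 0.0
time: 11.58
position: [0.4483, 0.0638, 0.2297]
tool_rot: [-0.084, 0.996, -0.0, 0.001]
ft_force: [0.4, -1.1, -0.1]
grip_width: 0.0601
grip_force: 0.0
time: 12.75
position: [0.4179, -0.0125, 0.2296]
tool_rot: [0.646, 0.764, 0.0, 0.0]
ft_force: [-0.5, -0.4, 0.2]
grip_width: 0.06
grip_force: 0.0
t 12.8 pos [417.9 -12.5 229.6] th 9.6 q [-0.3   0.27  1.94  0.    0.92 -0.47] F [-0.5 -0.4  0.2] w 60.0
shift units [-0.003  0.051 -0.005] turn z 0.146
hook 0.81 [251, 103, 315, 342] ([424.0, -44.0], [15.0, 209.0], np.float32(87.3))
rest 0.72 [247, 104, 339, 267] ([427.0, -23.0], [69.0, 160.0], np.float32(86.9))
```

View pics/w2.png

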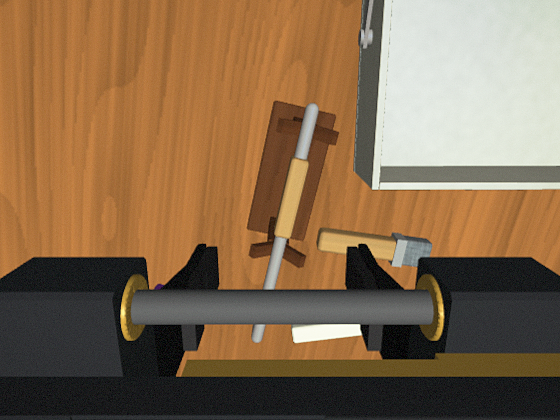

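The rod's handle runs from (300,160) to (284,238) and its shaft ends are at (312,107) and (257,340). The rest and an empty box compartment are also visible.

Run:
```python
from h import *
c=get_calibration("wrist")
a=ray(c,[[301,160],[283,238]],.095)[:,:2]*1000; print(np.round(a,1),a.mean(0))
b=ray(c,[[312,106],[257,340]],.085)[:,:2]*1000;print(np.round(b,1)); e=b[1]-b[0];t=np.degrees(np.arctan2(e[1],e[0]));print(t)
n=b[0]+e/np.linalg.norm(e)*75;print("origin via shaft",n)
d=ray(c,[[275,101],[335,113],[247,230],[303,241]],.01)[:,:2]*1000;print("base",np.round(d))
go(a[:,0].mean(),a[:,1].mean(),88,t+90)
```

```text
[[427.6  20.2]
 [425.1 -42.3]] [426.34337825 -11.05923856]
[[ 429.    59.1]
 [ 419.7 -144.5]]
-92.62594750562712
origin via shaft [425.56937474 -15.82530136]
base [[401.  57.]
 [457.  56.]
 [394. -73.]
 [452. -75.]]
t 12.9 pos [417.7 -12.5 229.5] th 9.7 q [-0.3   0.27  1.94  0.    0.92 -0.47] F [ 0.3 -1.1 -1.2] w 60.2
shift units [-0.     0.108  1.769] turn z 0.137
```

```bash
python3 -m inch '[0.01,0.105,0,0,0,0.07,0.01,0.105,0,0,0,0.137,0.01,0.105,0.3,0,0,0.137,0.01,0.105,0.7,0,0,0.137,0.01,0.105,0.9,0,0,0.137,0.01,0.105,0.9,0,0,0.137]' 
python3 -m inch '[0,0,0.3,0,0,0,0,0,0.6,0,0,0,0,0,0.8,0,0,0,0,0,0.87,0,0,0,0,0,0.87,0,0,0,0,0,0.87,0,0,0]'
python3 -m inch '[0,0,0,0,0,0,0,0,0,0,0,0,0,0,0,0,0,0,0,0,0,0,0,0,0,0,0,0,0,0,0,0,0,0,0,0,0,0,0,0,0,0,0,0,0,0,0,0,0,0,0,0,0,0,0,0,0,0,0,0]' 0 30
python3 -c "
from h import *
go(426,-12,88,-2.8)"
```

```text
time: 13.4
position: [0.4237, -0.0098, 0.1549]
tool_rot: [0.723, 0.691, -0.002, -0.003]
ft_force: [-0.8, -0.5, -0.0]
grip_width: 0.0603
grip_force: 0.0
time: 13.9
position: [0.4264, -0.0105, 0.0884]
tool_rot: [0.723, 0.69, 0.0, 0.0]
ft_force: [-0.1, 0.0, 0.3]
grip_width: 0.0604
grip_force: 0.0
time: 14.73
position: [0.4249, -0.0101, 0.0876]
tool_rot: [0.724, 0.69, -0.0, -0.001]
ft_force: [-1.7, 0.0, -0.1]
grip_width: 0.0138
grip_force: 29.9
t 14.7 pos [424.9 -10.1  87.6] th -2.7 q [-0.29  0.57  2.06 -0.    0.51 -0.24] F [-1.7  0.  -0.1] w 13.8
shift units [-0.023  0.015 -0.005] turn z 0.001
```

```bash
python3 -m inch '[0,0,-0.1,0,0,0,0,0,-0.2,0,0,0,0,0,-0.4,0,0,0,0,0,-0.7,0,0,0,0,0,-1,0,0,0,0,0,-1,0,0,0]' | tail -6
python3 -m inch '[0,0,-0.2,0,0,0,0,0,-0.4,0,0,0,0,0,-0.5,0,0,0,0,0,-0.5,0,0,0]' | tail -6
python3 -c "
from h import *
go(455,-299,205,62.8)"
```

```text
time: 15.23
position: [0.4286, -0.0109, 0.1718]
tool_rot: [0.723, 0.69, 0.002, 0.004]
ft_force: [-0.2, -0.4, -0.7]
grip_width: 0.0134
grip_force: 29.9
time: 15.57
position: [0.4268, -0.0105, 0.2091]
tool_rot: [0.724, 0.69, 0.001, 0.002]
ft_force: [1.0, 0.5, -1.5]
grip_width: 0.0138
grip_force: 29.9
t 15.6 pos [426.8 -10.5 209.1] th -2.7 q [-0.29  0.32  1.95  0.    0.87 -0.24] F [ 1.   0.5 -1.5] w 13.8
shift units [-3.585  0.521  0.057] turn z -0.728
```

```bash
python3 -m inch '[0,0,0,0,0,-0.04,0,0,0,0,0,-0.1,0,0,0,0,0,-0.16,0,0,0,0,0,-0.22,0,0,0,0,0,-0.28,0,0,0,0,0,-0.34,0,0,0,0,0,-0.4,0,0,0,0,0,-0.46,0,0,0,0,0,-0.52,0,0,0,0,0,-0.58,0,0,0,0,0,-0.64,0,0,0,0,0,-0.7,0,0,0,0,0,-0.728,0,0,0,0,0,-0.728]' | tail -6
python3 -m inch '[-0.2,-0.3,0,0,0,0,-0.4,-0.6,0,0,0,0,-0.64,-1,0,0,0,0]' | tail -6
python3 -m inch '[-0.3,-0.5,0,0,0,0,-0.64,-1,0,0,0,0]' | tail -6
python3 -m inch '[-0.3,-0.5,0,0,0,0,-0.5,-0.8,0,0,0,0,-0.64,-1,0,0,0,0,-0.64,-1,0,0,0,0]' | tail -6
python3 - <<'E'
from h import *
go(455,-299,205,62.8)
c=look("wrist",[("cutter",.032),("hook",.02)],"pics/w3.png")
E
```

```text
time: 16.73
position: [0.4252, -0.0102, 0.2068]
tool_rot: [0.235, 0.972, 0.0, -0.001]
ft_force: [0.1, -0.1, -0.6]
grip_width: 0.0136
grip_force: 29.9
time: 16.98
position: [0.4341, -0.1043, 0.207]
tool_rot: [0.234, 0.972, 0.001, -0.001]
ft_force: [0.5, -0.9, -1.0]
grip_width: 0.0135
grip_force: 29.9
time: 17.15
position: [0.4415, -0.1888, 0.2069]
tool_rot: [0.235, 0.972, 0.0, -0.001]
ft_force: [2.3, 1.0, -0.9]
grip_width: 0.0138
grip_force: 29.9
time: 17.48
position: [0.4523, -0.2877, 0.2071]
tool_rot: [0.238, 0.971, -0.001, 0.001]
ft_force: [1.0, -0.5, -1.1]
grip_width: 0.0136
grip_force: 29.9
t 17.5 pos [ 452.3 -287.7  207.1] th 62.5 q [-0.77  0.46  1.7  -0.    0.98 -1.86] F [ 1.  -0.5 -1.1] w 13.6
shift units [-0.095 -0.109  0.027] turn z -0.003
cutter 0.55 [259, 340, 306, 357] ([596.0, -360.0], [23.0, 42.0], np.float32(62.7))
hook 0.78 [266, 109, 299, 360] ([505.0, -312.0], [34.0, 250.0], np.float32(151.9))
```

View pics/w3.png

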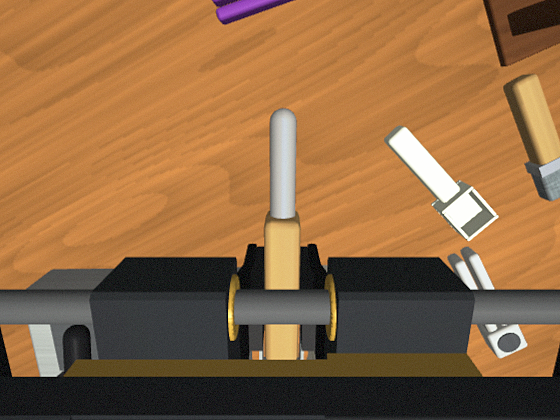

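Run:
```python
import cv2
a=cv2.imread("pics/top0.png"); cv2.imwrite("pics/gapc.png",cv2.resize(a[130:250,370:470],None,fx=5,fy=5,interpolation=cv2.INTER_CUBIC))
```

```text
(no output)
```

View pics/gapc.png

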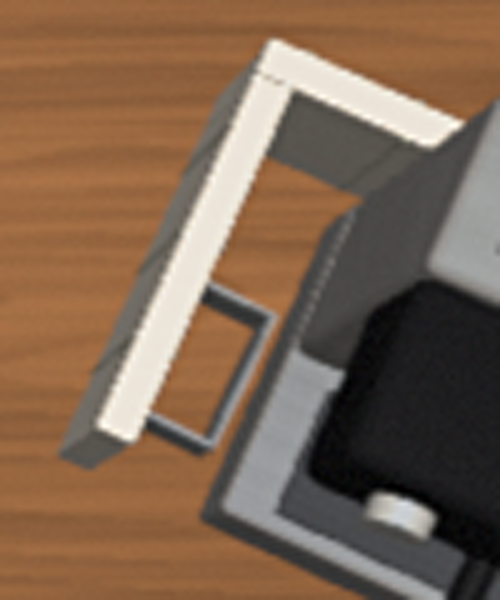

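The upstand's inner top edge runs from (137,440) to (290,92) in the crop. The cutter's right top edge runs from (210,440) to (275,315), and the machine's front-left corner is at (205,515).

Run:
```python
from h import *
c=get_calibration("top")
P=lambda u,v,z:ray(c,[370+u/5,130+v/5],z)[0,:2]*1000
a,b,o=P(137,440,.1),P(290,92,.1),P(100,430,.1)
e=b-a; th=np.arctan2(e[1],e[0]);print("inner",a,b,np.linalg.norm(e),np.degrees(th),"thick",np.linalg.norm(o-a))
gx=np.array([np.cos(th),np.sin(th)]);gy=np.array([-gx[1],gx[0]])
O=a-30*gy;print("gap origin",O)
for n,q in {"machine corner":P(205,515,0),"m2":P(290,345,0),"cut NR top":P(210,440,.032),"cut FR top":P(273,316,.032),"cut NR bot":P(208,453,0),"cut NL top":P(147,415,.032),"FL":P(212,285,.032)}.items(): print(n,np.round(q),"gap xy",np.round([(q-O)@gx,(q-O)@gy]))
# inverse: model cutter predicted
for cx,cy,yw in((70,0,0),(75,-5,0)):
  for z in(0,32):
    pts=np.array([[cx+i*40,cy+j*22] for i,j in((-1,-1),(1,-1),(-1,1),(1,1))])
    w=O+pts[:,:1]*gx+pts[:,1:]*gy
    uv=proj(c,np.c_[w,np.full(4,z)]/1000); print(cx,cy,z,np.round((uv-[370,130])*5).tolist())
```

```text
inner [ 540.70138846 -309.2154707 ] [ 715.01063881 -396.25247619] 194.83109372463912 -26.534113380698955 thick 18.436124721438055
gap origin [ 527.29947137 -336.05552693]
machine corner [ 514. -367.] gap xy [  2. -34.]
m2 [ 605. -419.] gap xy [107. -39.]
cut NR top [ 550. -364.] gap xy [ 33. -15.]
cut FR top [ 615. -401.] gap xy [107. -19.]
cut NR bot [ 547. -371.] gap xy [ 34. -22.]
cut NL top [ 564. -332.] gap xy [31. 20.]
FL [ 632. -370.] gap xy [109.  16.]
70 0 0 [[204.0, 459.0], [262.0, 326.0], [128.0, 424.0], [186.0, 292.0]]
70 0 32 [[221.0, 450.0], [280.0, 314.0], [142.0, 414.0], [202.0, 278.0]]
75 -5 0 [[217.0, 455.0], [274.0, 321.0], [140.0, 420.0], [198.0, 287.0]]
75 -5 32 [[234.0, 446.0], [293.0, 309.0], [155.0, 410.0], [215.0, 274.0]]
```

```bash
python3 -m inch '[-0.05,-0.06,0,0,0,0,-0.1,-0.12,0,0,0,0,-0.1,-0.12,0,0,0,0,-0.1,-0.12,0.3,0,0,0,-0.1,-0.12,0.6,0,0,0,-0.1,-0.12,0.8,0,0,0,-0.1,-0.12,0.8,0,0,0,-0.1,-0.12,0.8,0,0,0]' | tail -6
python3 - <<'E'
from h import *
go(455.9,-299.5,83,62.5)
im=camera("top"); cv2.imwrite("pics/t4.png",cv2.resize(im[130:270,350:490,::-1],None,fx=4,fy=4,interpolation=2))
E
```

```text
time: 18.3
position: [0.4539, -0.2939, 0.1433]
tool_rot: [0.235, 0.972, 0.001, -0.001]
ft_force: [-0.4, -0.3, -1.2]
grip_width: 0.0136
grip_force: 29.9
t 18.3 pos [ 453.9 -293.9  143.3] th 62.8 q [-0.78  0.56  1.74  0.    0.85 -1.88] F [-0.4 -0.3 -1.2] w 13.6
shift units [-0.056 -0.051  0.754] turn z 0.004
```

View pics/t4.png

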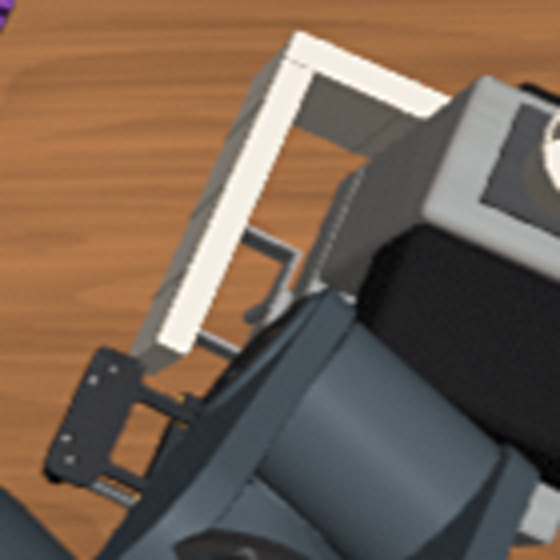

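The leg's tip shows at about (252,316), between the cutter's walls. I'll check it against the expected position.

Run:
```python
from h import *
c=get_calibration("top")
print(ray(c,[350+252/4,130+316/4],.065)*1000)
o=get_obs();p=o["position"]*1000
for d in(128,132):
  l=p+d*np.array([np.cos(np.radians(-27.4)),np.sin(np.radians(-27.4)),0])
  for z in(-75,0): print(d,l,(proj(c,(l+[0,0,z-3])/1000)-[350,130])*4)
```

```text
[[ 567.94280179 -358.52524803   65.        ]]
128 [ 568.14581908 -353.49175111  144.21788258] [[244.49364078 315.51775657]]
128 [ 568.14581908 -353.49175111  144.21788258] [[279.08321521 293.97212639]]
132 [ 571.69708062 -355.33255025  144.21788258] [[247.04478723 309.91153836]]
132 [ 571.69708062 -355.33255025  144.21788258] [[281.79756038 287.97690738]]
```

```bash
python3 -m inch '[-0.08,-0.02,0,0,0,0,-0.08,-0.02,0.15,0,0,0,-0.08,-0.02,0.3,0,0,0,-0.08,-0.02,0.4,0,0,0,-0.08,-0.02,0.5,0,0,0,-0.08,-0.02,0.5,0,0,0]' | tail -6
python3 -m inch '[0,0,0.08,0,0,0,0,0,0.15,0,0,0,0,0,0.22,0,0,0,0,0,0.25,0,0,0,0,0,0.25,0,0,0]' | tail -6
```

```text
time: 18.85
position: [0.4589, -0.2987, 0.103]
tool_rot: [0.235, 0.972, 0.0, -0.001]
ft_force: [0.9, 1.0, -1.4]
grip_width: 0.0135
grip_force: 29.9
time: 19.27
position: [0.4587, -0.2986, 0.0831]
tool_rot: [0.235, 0.972, 0.0, -0.001]
ft_force: [-0.4, 0.1, -1.9]
grip_width: 0.0142
grip_force: 29.9
```

```bash
python3 -m inch '[0.05,0,0,0,0,0,0.1,0,0,0,0,0,0.15,0,0,0,0,0,0.2,0,0,0,0,0,0.26,0,0,0,0,0,0.32,0,0,0,0,0,0.38,0,0,0,0,0,0.44,0,0,0,0,0,0.5,0,0,0,0,0,0.56,0,0,0,0,0,0.62,0,0,0,0,0,0.68,0,0,0,0,0]' | tail -6
python3 -m inch '[0.06,0,0,0,0,0,0.12,0,0,0,0,0,0.18,0,0,0,0,0,0.24,0,0,0,0,0,0.3,0,0,0,0,0,0.36,0,0,0,0,0,0.42,0,0,0,0,0,0.48,0,0,0,0,0,0.54,0,0,0,0,0,0.6,0,0,0,0,0,0.65,0,0,0,0,0,0.7,0,0,0,0,0]' | tail -6
python3 -m inch '[0.06,0,0,0,0,0,0.12,0,0,0,0,0,0.18,0,0,0,0,0,0.24,0,0,0,0,0,0.3,0,0,0,0,0,0.36,0,0,0,0,0,0.42,0,0,0,0,0,0.48,0,0,0,0,0,0.54,0,0,0,0,0,0.6,0,0,0,0,0,0.64,0,0,0,0,0,0.68,0,0,0,0,0,0.68,0,0,0,0,0]' | tail -6
python3 - <<'E'
from h import *
look("top",[("cutter",.0),("scoop",.01)],"pics/t5.png")
E
```

```text
time: 20.27
position: [0.4103, -0.2739, 0.0838]
tool_rot: [0.235, 0.972, -0.0, 0.0]
ft_force: [-0.5, -0.5, -0.7]
grip_width: 0.0136
grip_force: 29.9
time: 21.27
position: [0.3605, -0.2483, 0.0838]
tool_rot: [0.235, 0.972, -0.0, 0.0]
ft_force: [0.4, 0.1, -1.8]
grip_width: 0.0135
grip_force: 29.9
time: 22.35
position: [0.3117, -0.223, 0.0837]
tool_rot: [0.235, 0.972, 0.0, -0.0]
ft_force: [0.7, 0.3, -1.7]
grip_width: 0.014
grip_force: 29.9
cutter 0.62 [391, 235, 406, 253] ([487.0, -330.0], [11.0, 40.0], np.float32(42.5))
scoop 0.57 [323, 209, 345, 259] ([515.0, -162.0], [38.0, 125.0], np.float32(13.6))
```

View pics/t5.png

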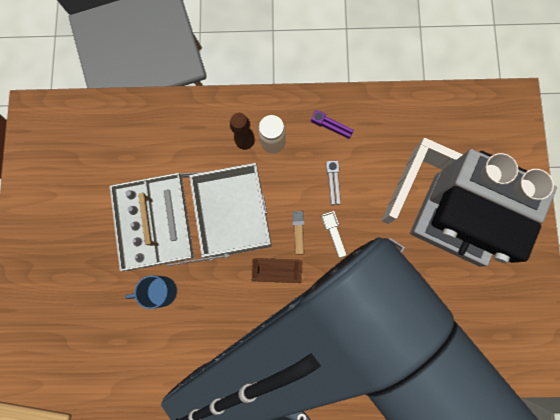

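The cutter is out of the gap; its far end shows at about (400,243) beside the arm. Next I free the rod and hang it back.

```bash
python3 -m inch '[-0.04,0,0,0,0,0,-0.08,0,0,0,0,0,-0.08,0,-0.1,0,0,0,-0.08,0,-0.25,0,0,0,-0.08,0,-0.4,0,0,0,-0.08,0,-0.6,0,0,0,-0.08,0,-0.8,0,0,0,-0.08,0,-1,0,0,0,-0.08,0,-1,0,0,0]' | tail -6
python3 -m inch '[0,0,-0.3,0,0,0,0,0.3,-0.56,0,0,0,0,0.6,-0.56,0,0,0,0,1,-0.56,0,0,0]' | tail -6
python3 -m inch '[0,0.5,0,0,0,0,0,1,0,0,0,0]' | tail -6
python3 -m inch '[0,0.5,0,0,0,0,0,0.8,0,0,0,0,0,1,0,0,0,0,0,1,0,0,0,0]' | tail -6
python3 -m inch '[0,0,0,0,0,0.04,0,0,0,0,0,0.1,0,0,0,0,0,0.16,0,0,0,0,0,0.22,0,0,0,0,0,0.28,0,0,0,0,0,0.34,0,0,0,0,0,0.4,0,0,0,0,0,0.46,0,0,0,0,0,0.52,0,0,0,0,0,0.58,0,0,0,0,0,0.64,0,0,0,0,0,0.7,0,0,0,0,0,0.728,0,0,0,0,0,0.728,0,0,0,0,0,0.728]' | tail -6
python3 - <<'E'
from h import *
go(425.5,-10.3,87.6,-2.7)
look("top",[("cutter",.032),("hook",.209),("scoop",.01),("brush",.01),("press",.01)],"pics/t6.png")
E
```

```text
time: 23.25
position: [0.3195, -0.2279, 0.1658]
tool_rot: [0.235, 0.972, -0.002, 0.002]
ft_force: [-0.8, -0.8, -1.2]
grip_width: 0.0133
grip_force: 29.9
time: 23.58
position: [0.3559, -0.1563, 0.2091]
tool_rot: [0.236, 0.972, -0.001, 0.002]
ft_force: [0.8, 0.2, -1.7]
grip_width: 0.0132
grip_force: 29.9
time: 23.75
position: [0.3917, -0.0831, 0.208]
tool_rot: [0.236, 0.972, 0.0, -0.0]
ft_force: [1.7, -0.1, -1.4]
grip_width: 0.0135
grip_force: 29.9
time: 24.08
position: [0.4288, -0.0105, 0.2077]
tool_rot: [0.233, 0.973, 0.0, -0.0]
ft_force: [0.5, -0.8, -1.2]
grip_width: 0.0135
grip_force: 29.9
time: 25.33
position: [0.4274, -0.0136, 0.208]
tool_rot: [0.723, 0.69, -0.0, -0.0]
ft_force: [0.3, -0.2, -1.2]
grip_width: 0.0138
grip_force: 29.9
t 25.3 pos [427.4 -13.6 208. ] th -2.7 q [-0.29  0.32  1.95 -0.    0.87 -0.25] F [ 0.3 -0.2 -1.2] w 13.8
shift units [ 0.04  -0.024  1.505] turn z 0.0
cutter 0.74 [371, 238, 404, 274] ([455.0, -297.0], [49.0, 86.0], np.float32(145.5))
hook 0.65 [309, 267, 337, 272] ([419.0, -118.0], [11.0, 60.0], np.float32(86.6))
scoop 0.9 [321, 210, 344, 259] ([515.0, -164.0], [35.0, 123.0], np.float32(16.1))
scoop 0.6 [293, 214, 304, 241] ([538.0, -69.0], [27.0, 80.0], np.float32(178.8))
scoop 0.2 [324, 160, 343, 209] ([653.0, -165.0], [33.0, 122.0], np.float32(0.7))
brush 0.65 [294, 215, 307, 240] ([539.0, -70.0], [24.0, 72.0], np.float32(178.8))
press 0.95 [327, 162, 341, 207] ([654.0, -165.0], [31.0, 119.0], np.float32(2.2))
press 0.9 [309, 111, 351, 140] ([816.0, -166.0], [41.0, 122.0], np.float32(57.3))
press 0.65 [334, 306, 382, 323] ([310.0, -215.0], [33.0, 120.0], np.float32(82.9))
```

```bash
python3 -m inch '[0.04,-0.024,0.1,0,0,0,0.04,-0.024,0.3,0,0,0,0.04,-0.024,0.5,0,0,0,0.04,-0.024,0.7,0,0,0,0.04,-0.024,0.9,0,0,0,0.04,-0.024,1,0,0,0,0.04,-0.024,1,0,0,0,0.04,-0.024,1,0,0,0]' | tail -6
python3 -c "
from h import *
go(425.2,-10.2,87.6,-2.7)"
```

```text
time: 26.3
position: [0.4261, -0.0097, 0.1285]
tool_rot: [0.724, 0.69, -0.0, -0.0]
ft_force: [0.5, 0.7, -1.2]
grip_width: 0.0136
grip_force: 29.9
t 26.3 pos [426.1  -9.7 128.5] th -2.7 q [-0.29  0.48  2.03 -0.    0.63 -0.24] F [ 0.5  0.7 -1.2] w 13.6
shift units [-0.006 -0.01   0.511] turn z 0.0
```

```bash
python3 -m inch '[0,-0.01,0.1,0,0,0,0,-0.01,0.2,0,0,0,0,-0.01,0.3,0,0,0,0,-0.01,0.38,0,0,0,0,-0.01,0.44,0,0,0,0,-0.01,0.48,0,0,0,0,-0.01,0.5,0,0,0,0,-0.01,0.5,0,0,0,0,-0.01,0.5,0,0,0]' | tail -6
python3 -m inch '[0,0,0,0,0,0,0,0,0,0,0,0,0,0,0,0,0,0,0,0,0,0,0,0,0,0,0,0,0,0,0,0,0,0,0,0]' 45
python3 -m inch '[0,0,-0.2,0,0,0,0,0,-0.5,0,0,0,0,0,-0.9,0,0,0,0,0,-1,0,0,0]' 87| tail -6
python3 -m inch '[0,0,-0.4,0,0,0,0,0,-0.7,0,0,0,0,0,-0.7,0,0,0]'| tail -6
python3 - <<'E'
from h import *
o=look("wrist",[("hook",.085),("rest",.01)],"pics/w7.png")
go(515,-164,120,105)
E
```

```text
time: 27.05
position: [0.4253, -0.0097, 0.0885]
tool_rot: [0.724, 0.69, -0.0, -0.0]
ft_force: [0.2, 0.5, -1.2]
grip_width: 0.0137
grip_force: 29.9
time: 27.55
position: [0.4253, -0.0098, 0.0887]
tool_rot: [0.724, 0.69, 0.0, 0.0]
ft_force: [-0.3, 0.7, -0.4]
grip_width: 0.0422
grip_force: 0.0
time: 27.88
position: [0.4269, -0.0101, 0.1716]
tool_rot: [0.724, 0.69, 0.001, 0.003]
ft_force: [0.3, 0.3, 0.8]
grip_width: 0.0637
grip_force: 0.0
time: 28.13
position: [0.4278, -0.0103, 0.2281]
tool_rot: [0.724, 0.69, 0.002, 0.004]
ft_force: [0.2, -0.5, 0.1]
grip_width: 0.0824
grip_force: 0.0
hook 0.66 [270, 102, 287, 346] ([422.0, -42.0], [14.0, 207.0], np.float32(86.8))
rest 0.96 [245, 108, 310, 263] ([423.0, -23.0], [59.0, 159.0], np.float32(86.7))
t 28.3 pos [424.7  -9.6 224.1] th -2.7 q [-0.29  0.29  1.93 -0.    0.91 -0.24] F [-0.1  0.3  0.6] w 85.6
shift units [-1.875  1.219  1.301] turn z -1.197
```

View pics/w7.png

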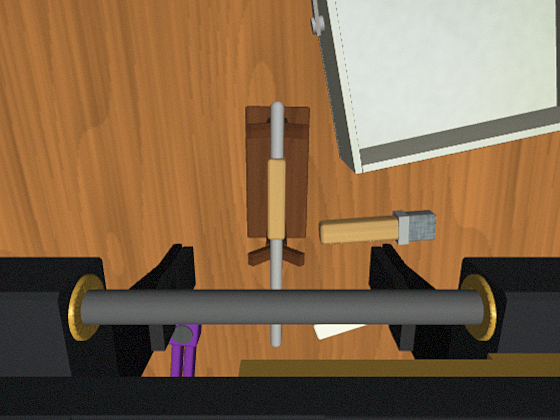

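The rod is back in both notches: the shaft lies over both posts at u≈277. The brush runs from (320,232) to (435,226).

Run:
```python
from h import *
c=get_calibration("wrist")
a=ray(c,[[320,232],[436,226]],.016)[:,:2]*1000; e=a[1]-a[0]; t=np.degrees(np.arctan2(e[1],e[0]))
m=a.mean(0); print(a,m,np.linalg.norm(e),t)
go(m[0],m[1],90,t+90)
```

```text
[[460.97918838 -64.00542555]
 [574.5260789  -62.93881116]] [517.75263364 -63.47211835] 113.55190007899843 0.5381979657087421
t 28.3 pos [424.7  -9.6 224.1] th -2.7 q [-0.29  0.29  1.93 -0.    0.91 -0.24] F [-0.1  0.3  0.6] w 85.6
shift units [-0.618  1.195  1.676] turn z -1.036
```

```bash
python3 -m inch '[-0.3,0.5,0,0,0,-0.08,-0.62,1,0,0,0,-0.16,-0.62,1,0,0,0,-0.24,-0.62,1,0,0,0,-0.32,-0.62,1,0,0,0,-0.4,-0.62,1,0,0,0,-0.48,-0.62,1,0,0,0,-0.56,-0.62,1,0,0,0,-0.64,-0.62,1,0,0,0,-0.72,-0.62,1,0,0,0,-0.8,-0.62,1,0,0,0,-0.88,-0.62,1,0,0,0,-0.96,-0.62,1,0,0,0,-1,-0.62,1,0,0,0,-1]' 50 | tail -6
python3 - <<'E'
from h import *
look("top",[("brush",.01),("scoop",.01),("press",.01)])
c=look("wrist",[("brush",.016)],"pics/w8.png")
go(519,-66,100,90)
E
```

```text
time: 29.45
position: [0.5017, -0.0627, 0.2225]
tool_rot: [0.023, 1.0, 0.001, -0.002]
ft_force: [0.3, -0.4, 0.2]
grip_width: 0.0504
grip_force: 0.0
scoop 0.65 [335, 245, 345, 257] ([470.0, -179.0], [20.0, 26.0], np.float32(19.7))
press 0.86 [333, 302, 379, 324] ([308.0, -213.0], [33.0, 118.0], np.float32(79.7))
press 0.84 [310, 108, 352, 139] ([816.0, -168.0], [37.0, 119.0], np.float32(57.6))
press 0.67 [327, 162, 340, 191] ([670.0, -164.0], [33.0, 81.0], np.float32(180.0))
brush 0.97 [261, 139, 294, 256] ([524.0, -67.0], [30.0, 117.0], np.float32(178.4))
t 29.8 pos [502.6 -63.  224.1] th 87.2 q [-0.35  0.4   1.75  0.    1.   -1.87] F [ 0.8 -0.8  0.4] w 50.1
shift units [-0.208 -0.028  1.551] turn z -0.031
```

View pics/w8.png

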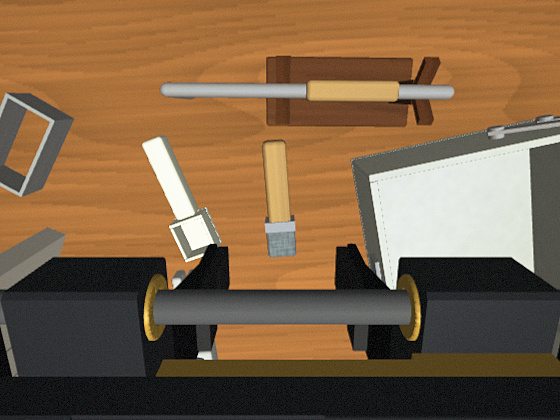

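```bash
python3 -m inch '[-0.24,-0.04,0,0,0,-0.013,-0.24,-0.04,0.4,0,0,-0.013,-0.24,-0.04,0.8,0,0,-0.013,-0.24,-0.04,1,0,0,-0.013]' 40 | tail -6
python3 -m inch '[0,0,0.4,0,0,0,0,0,0.8,0,0,0,0,0,1,0,0,0,0,0,1,0,0,0,0,0,1,0,0,0]' | tail -6
python3 -c "
from h import *
go(522,-66,36,88.4)"
```

```text
time: 30.08
position: [0.5206, -0.0668, 0.142]
tool_rot: [0.014, 1.0, 0.001, -0.002]
ft_force: [-0.7, 0.1, -0.4]
grip_width: 0.041
grip_force: 0.0
time: 30.5
position: [0.5214, -0.067, 0.0639]
tool_rot: [0.014, 1.0, 0.0, -0.001]
ft_force: [-0.5, 0.0, 0.5]
grip_width: 0.04
grip_force: 0.0
t 30.5 pos [521.4 -67.   63.9] th 88.4 q [-0.34  0.68  1.82 -0.    0.64 -1.88] F [-0.5  0.   0.5] w 40.0
shift units [-0.007  0.013  0.349] turn z 0.0
```

Lower, push the brush sideways away from the box, lower further, close, lift.

```bash
python3 -m inch '[0,0,0.2,0,0,0,0,0,0.35,0,0,0,0,0,0.35,0,0,0,0,-0.07,0.35,0,0,0,0,-0.14,0.35,0,0,0,0,-0.21,0.35,0,0,0,0,-0.28,0.35,0,0,0,0,-0.35,0.35,0,0,0,0,-0.42,0.35,0,0,0,0,-0.48,0.35,0,0,0,0,-0.52,0.35,0,0,0,0,-0.52,0.35,0,0,0,0,-0.52,0.41,0,0,0,0,-0.52,0.465,0,0,0,0,-0.52,0.465,0,0,0]' | tail -6
python3 -m inch '[0,0,0,0,0,0,0,0,0,0,0,0,0,0,0,0,0,0,0,0,0,0,0,0,0,0,0,0,0,0,0,0,0,0,0,0,0,0,0,0,0,0]' 0 25
python3 -m inch '[0,0,-0.15,0,0,0,0,0,-0.4,0,0,0,0,0,-0.8,0,0,0,0,0,-1,0,0,0,0,0,-1,0,0,0]'
python3 -m inch '[0,0,-0.4,0,0,0,0,0,-0.8,0,0,0,0,0,-0.8,0,0,0,0,0,-0.8,0,0,0]'
python3 - <<'E'
from h import *
c=look("wrist",[("brush",.15)],"pics/w9.png")
bx=np.array([.986,.167]);by=np.array([-.167,.986]);p=np.array([578,107.5])-50*bx
go(p[0],p[1],150,9.6)
E
```

```text
time: 31.75
position: [0.52, -0.1083, 0.0263]
tool_rot: [0.013, 1.0, 0.0, -0.001]
ft_force: [0.6, -0.1, -0.6]
grip_width: 0.0401
grip_force: 0.0
time: 32.33
position: [0.5207, -0.1087, 0.0274]
tool_rot: [0.013, 1.0, -0.0, 0.0]
ft_force: [0.3, 0.6, 0.3]
grip_width: 0.0217
grip_force: 25.0
time: 32.75
position: [0.5231, -0.1097, 0.1115]
tool_rot: [0.013, 1.0, -0.002, 0.004]
ft_force: [0.1, -0.9, -0.1]
grip_width: 0.0219
grip_force: 25.0
time: 33.08
position: [0.5215, -0.1091, 0.1729]
tool_rot: [0.013, 1.0, -0.001, 0.002]
ft_force: [-1.8, -0.1, 0.0]
grip_width: 0.022
grip_force: 25.0
brush 0.75 [248, 143, 313, 358] ([518.0, -108.0], [30.0, 110.0], np.float32(177.3))
t 33.2 pos [ 519.8 -108.4  170.6] th 88.5 q [-0.42  0.51  1.74 -0.    0.9  -1.96] F [0.  0.5 0. ] w 21.6
shift units [-0.042  2.596  0.26 ] turn z 0.876
```

```bash
python3 -m inch '[0,0.3,0,0,0,0,0,0.65,0,0,0,0,0,1,0,0,0,0]' | tail -6
python3 -m inch '[0,0.5,0,0,0,0,0,1,0,0,0,0]' | tail -6
python3 -m inch '[-0.1,0.4,0,0,0,0.07,-0.215,0.63,0,0,0,0.14,-0.215,0.63,0,0,0,0.21,-0.215,0.63,0,0,0,0.28,-0.215,0.63,0,0,0,0.35,-0.215,0.63,0,0,0,0.42,-0.215,0.63,0,0,0,0.49,-0.215,0.63,0,0,0,0.56,-0.215,0.63,0,0,0,0.63,-0.215,0.63,0,0,0,0.7,-0.215,0.63,0,0,0,0.77,-0.215,0.63,0,0,0,0.84,-0.215,0.63,0,0,0,0.876,-0.215,0.63,0,0,0,0.876,-0.215,0.63,0,0,0,0.876]' | tail -6
python3 - <<'E'
from h import *
go(542.5,101.5,40,9.6)
E
```

```text
time: 33.43
position: [0.5215, -0.0282, 0.1694]
tool_rot: [0.015, 1.0, 0.001, -0.002]
ft_force: [0.9, 0.6, 0.6]
grip_width: 0.0221
grip_force: 25.0
time: 33.6
position: [0.5237, 0.0522, 0.1694]
tool_rot: [0.014, 1.0, 0.0, -0.002]
ft_force: [1.5, -0.4, -1.1]
grip_width: 0.0213
grip_force: 25.0
time: 34.85
position: [0.5425, 0.1011, 0.1698]
tool_rot: [0.645, 0.764, -0.001, -0.001]
ft_force: [-0.3, 1.0, -0.9]
grip_width: 0.0214
grip_force: 25.0
t 34.9 pos [542.5 101.1 169.8] th 9.7 q [-0.02  0.53  1.69 -0.    0.93 -0.19] F [-0.3  1.  -0.9] w 21.4
shift units [0.004 0.007 1.622] turn z 0.001
```

```bash
python3 -m inch '[0,0,0.3,0,0,0,0,0,0.6,0,0,0,0,0,0.9,0,0,0,0,0,1,0,0,0,0,0,1,0,0,0]' | tail -6
python3 -m inch '[0,0,0.2,0,0,0,0,0,0.4,0,0,0,0,0,0.55,0,0,0,0,0,0.62,0,0,0,0,0,0.62,0,0,0,0,0,0.62,0,0,0]' | tail -6
python3 -m inch '[0,0,0,0,0,0,0,0,0,0,0,0,0,0,0,0,0,0,0,0,0,0,0,0]' 42
python3 -m inch '[0,0,-0.15,0,0,0,0,0,-0.5,0,0,0,0,0,-1,0,0,0,0,0,-1,0,0,0]'| tail -6
python3 -m inch '[0,0,-0.5,0,0,0,0,-0.5,-1,0,0,0,0,-1,-1,0,0,0]'| tail -6
python3 - <<'E'
from h import *
look("top",[("brush",.02),("scoop",.01),("press",.01)])
go(515,-164,200,112)
E
```

```text
time: 35.27
position: [0.5415, 0.1011, 0.0888]
tool_rot: [0.645, 0.764, -0.002, -0.002]
ft_force: [-0.5, 0.1, 0.1]
grip_width: 0.0218
grip_force: 25.0
time: 35.77
position: [0.5439, 0.1011, 0.0421]
tool_rot: [0.645, 0.764, 0.0, 0.0]
ft_force: [-0.3, -0.5, 0.0]
grip_width: 0.0216
grip_force: 25.0
time: 36.1
position: [0.5439, 0.1011, 0.0424]
tool_rot: [0.645, 0.764, 0.0, 0.0]
ft_force: [0.6, -0.2, -0.3]
grip_width: 0.0386
grip_force: 0.0
time: 36.43
position: [0.5478, 0.1013, 0.1285]
tool_rot: [0.645, 0.764, 0.004, 0.005]
ft_force: [1.8, -0.2, 0.9]
grip_width: 0.0419
grip_force: 0.0
time: 36.68
position: [0.4801, 0.0891, 0.2044]
tool_rot: [0.645, 0.764, 0.005, 0.006]
ft_force: [0.3, -0.3, -0.1]
grip_width: 0.0419
grip_force: 0.0
scoop 0.64 [321, 211, 348, 257] ([515.0, -166.0], [36.0, 123.0], np.float32(18.5))
press 0.81 [309, 112, 351, 139] ([817.0, -168.0], [39.0, 118.0], np.float32(60.8))
press 0.67 [326, 162, 342, 208] ([653.0, -165.0], [33.0, 116.0], np.float32(0.8))
press 0.57 [335, 304, 378, 325] ([310.0, -213.0], [33.0, 118.0], np.float32(82.9))
t 36.9 pos [473.3  89.4 200.8] th 9.6 q [-0.05  0.4   1.83  0.    0.91 -0.21] F [ 0.3  0.1 -1. ] w 41.8
shift units [-3.21  -0.015  0.011] turn z -1.138
```

```bash
python3 -m inch '[-0.5,0,0,0,0,0,-1,0,0,0,0,0]' 60 | tail -6
python3 -m inch '[-0.5,0,0,0,0,0,-1,0,0,0,0,0]' | tail -6
python3 -m inch '[-0.5,0,0,0,0,-0.08,-1,0,0,0,0,-0.16,-1,0,0,0,0,-0.24,-1,0,0,0,0,-0.32,-1,0,0,0,0,-0.4,-1,0,0,0,0,-0.48,-1,0,0,0,0,-0.56,-1,0,0,0,0,-0.64,-1,0,0,0,0,-0.72,-1,0,0,0,0,-0.8,-1,0,0,0,0,-0.88,-1,0,0,0,0,-0.96,-1,0,0,0,0,-1,-1,0,0,0,0,-1]' | tail -6
python3 -m inch '[0,-0.2,0,0,0,-0.05,0,-0.2,0,0,0,-0.1,0,-0.2,0,0,0,-0.1,0,-0.2,0,0,0,-0.1]' | tail -6
python3 - <<'E'
from h import *
look("wrist",[("brush",.02),("scoop",.014),("cutter",.03)],"pics/w10.png")
go(515,-164,200,108.5)
E
```

```text
time: 37.05
position: [0.4889, 0.0112, 0.2001]
tool_rot: [0.643, 0.766, 0.001, 0.001]
ft_force: [1.4, 0.2, -0.4]
grip_width: 0.049
grip_force: 0.0
time: 37.22
position: [0.5028, -0.0703, 0.1998]
tool_rot: [0.645, 0.764, 0.0, 0.001]
ft_force: [0.8, 0.7, 1.0]
grip_width: 0.0572
grip_force: 0.0
time: 38.38
position: [0.5158, -0.1479, 0.1995]
tool_rot: [-0.085, 0.996, -0.0, 0.001]
ft_force: [0.6, -0.2, -0.5]
grip_width: 0.06
grip_force: 0.0
time: 38.72
position: [0.5175, -0.1632, 0.1995]
tool_rot: [-0.16, 0.987, 0.0, 0.0]
ft_force: [-1.0, -0.1, 0.1]
grip_width: 0.0601
grip_force: 0.0
brush 0.6 [508, 246, 560, 276] ([508.0, 83.0], [13.0, 53.0], np.float32(88.0))
brush 0.27 [261, 114, 299, 250] ([517.0, -163.0], [34.0, 121.0], np.float32(18.5))
scoop 0.78 [265, 112, 302, 248] ([517.0, -162.0], [34.0, 125.0], np.float32(17.4))
scoop 0.39 [209, 253, 261, 360] ([653.0, -163.0], [33.0, 123.0], np.float32(2.6))
cutter 0.87 [85, 6, 207, 119] ([459.0, -294.0], [50.0, 84.0], np.float32(145.7))
t 38.9 pos [ 517.1 -162.7  199.6] th 108.6 q [-0.51  0.48  1.69  0.    0.98 -2.41] F [ 0.1 -0.8 -0.4] w 60.2
shift units [ 0.03  -0.006 -0.005] turn z 0.001
```

View pics/w10.png

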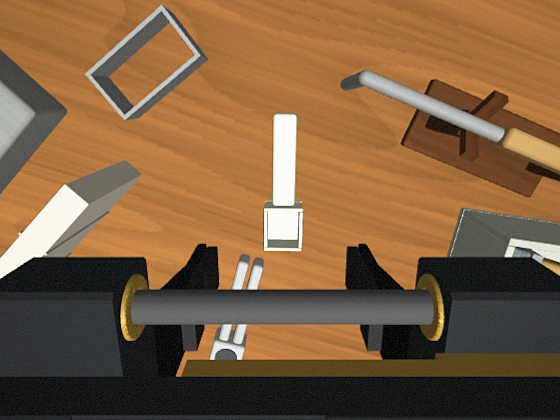

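```bash
python3 -m inch '[0.01,0,0.4,0,0,0.005,0.01,0,0.8,0,0,0.005,0.01,0,1,0,0,0.005]' 60 | tail -6
python3 -m inch '[0,0,0.4,0,0,0,0,0,0.7,0,0,0,0,0,0.9,0,0,0,0,0,1,0,0,0,0,0,1.0,0,0,0]' | tail -6
python3 -m inch '[0,0,0.1,0,0,0,0,0,0.16,0,0,0,0,0,0.165,0,0,0,0,0,0.165,0,0,0]' | tail -6
python3 -m inch '[0,0,0,0,0,0,0,0,0,0,0,0,0,0,0,0,0,0,0,0,0,0,0,0,0,0,0,0,0,0,0,0,0,0,0,0,0,0,0,0,0,0,0,0,0,0,0,0,0,0,0,0,0,0]' 0 25
python3 -m inch '[0,0,-0.15,0,0,0,0,0,-0.4,0,0,0,0,0,-0.8,0,0,0,0,0,-1,0,0,0,0,0,-1,0,0,0]' | tail -6
python3 -m inch '[0,0,-0.4,0,0,0,0,0,-0.8,0,0,0,0,0,-0.8,0,0,0,0,0,-0.8,0,0,0]'
python3 - <<'E'
from h import *
bx=np.array([.986,.167]);p=np.array([578,107.5])+11*bx
go(p[0],p[1],170,9.6)
E
```

```text
time: 39.17
position: [0.515, -0.1624, 0.1174]
tool_rot: [-0.157, 0.988, 0.001, -0.001]
ft_force: [0.3, -0.1, 0.3]
grip_width: 0.06
grip_force: 0.0
time: 39.58
position: [0.5154, -0.1627, 0.0381]
tool_rot: [-0.158, 0.987, 0.001, -0.001]
ft_force: [-0.2, 0.3, -0.3]
grip_width: 0.0601
grip_force: 0.0
time: 39.92
position: [0.5166, -0.1634, 0.0269]
tool_rot: [-0.158, 0.987, -0.0, 0.0]
ft_force: [-0.6, 0.3, -0.1]
grip_width: 0.0599
grip_force: 0.0
time: 40.67
position: [0.5163, -0.1632, 0.0266]
tool_rot: [-0.158, 0.987, 0.0, -0.0]
ft_force: [0.3, -0.2, 1.0]
grip_width: 0.0196
grip_force: 25.0
time: 41.08
position: [0.5186, -0.1644, 0.1107]
tool_rot: [-0.158, 0.987, -0.003, 0.003]
ft_force: [0.3, -0.6, -1.0]
grip_width: 0.0197
grip_force: 25.0
time: 41.42
position: [0.5171, -0.1637, 0.172]
tool_rot: [-0.158, 0.987, -0.001, 0.001]
ft_force: [0.1, -0.4, -0.3]
grip_width: 0.0201
grip_force: 25.0
t 41.4 pos [ 517.1 -163.7  172. ] th 108.2 q [-0.51  0.52  1.71 -0.    0.91 -2.4 ] F [ 0.1 -0.4 -0.3] w 20.1
shift units [-1.917  2.963  0.021] turn z 1.095
```

```bash
python3 -m inch '[-0.2,0.3,0,0,0,0,-0.42,0.65,0,0,0,0,-0.64,0.99,0,0,0,0]' | tail -6
python3 -m inch '[-0.32,0.5,0,0,0,0,-0.64,0.99,0,0,0,0]' | tail -6
python3 -m inch '[-0.3,0.5,0,0,0,0.07,-0.64,0.98,0,0,0,0.14,-0.64,0.98,0,0,0,0.21,-0.64,0.98,0,0,0,0.28,-0.64,0.98,0,0,0,0.35,-0.64,0.98,0,0,0,0.42,-0.64,0.98,0,0,0,0.49,-0.64,0.98,0,0,0,0.56,-0.64,0.98,0,0,0,0.63,-0.64,0.98,0,0,0,0.7,-0.64,0.98,0,0,0,0.77,-0.64,0.98,0,0,0,0.84,-0.64,0.98,0,0,0,0.91,-0.64,0.98,0,0,0,0.96,-0.64,0.98,0,0,0,1,-0.64,0.98,0,0,0,1]' | tail -6
python3 -m inch '[0,0,0,0,0,0.05,0,0,0,0,0,0.095,0,0,0,0,0,0.095]' | tail -6
python3 - <<'E'
from h import *
go(588.8,109.3,40,9.6)
E
```

```text
time: 41.67
position: [0.539, -0.0712, 0.1688]
tool_rot: [-0.157, 0.988, 0.001, -0.002]
ft_force: [0.9, 0.2, -0.6]
grip_width: 0.0198
grip_force: 25.0
time: 41.83
position: [0.5601, 0.0099, 0.1685]
tool_rot: [-0.157, 0.988, 0.001, -0.002]
ft_force: [0.8, -0.5, -0.1]
grip_width: 0.0199
grip_force: 25.0
time: 43.17
position: [0.5841, 0.099, 0.1684]
tool_rot: [0.587, 0.81, -0.001, -0.002]
ft_force: [-0.4, -0.3, -0.4]
grip_width: 0.0193
grip_force: 25.0
time: 43.42
position: [0.5846, 0.099, 0.169]
tool_rot: [0.645, 0.764, -0.001, -0.001]
ft_force: [-0.7, 0.0, 0.3]
grip_width: 0.02
grip_force: 25.0
t 43.4 pos [584.6  99.  169. ] th 9.6 q [-0.02  0.58  1.58 -0.    0.98 -0.19] F [-0.7  0.   0.3] w 20.0
shift units [0.118 0.078 1.613] turn z 0.0
```

```bash
python3 -m inch '[0.12,0.08,0,0,0,0,0.12,0.08,0.3,0,0,0,0.12,0.08,0.6,0,0,0,0.12,0.08,0.9,0,0,0,0.12,0.08,1,0,0,0,0.12,0.08,1,0,0,0]' | tail -6
python3 -m inch '[0,0,0.2,0,0,0,0,0,0.4,0,0,0,0,0,0.55,0,0,0,0,0,0.61,0,0,0,0,0,0.61,0,0,0,0,0,0.61,0,0,0]' | tail -6
python3 -m inch '[0,0,0,0,0,0,0,0,0,0,0,0,0,0,0,0,0,0,0,0,0,0,0,0]' 34
python3 -m inch '[0,0,-0.15,0,0,0,0,0,-0.5,0,0,0,0,0,-1,0,0,0,0,0,-1,0,0,0]'| tail -6
python3 -m inch '[0,0,-0.5,0,0,0,0,0,-1,0,0,0,0,0,-1,0,0,0]'| tail -6
python3 - <<'E'
from h import *
look("top",[("press",.01)])
look("wrist",[("brush",.016),("scoop",.02)],"pics/w11.png")
go(655,-165,200,92)
E
```

```text
time: 43.92
position: [0.5884, 0.1101, 0.0878]
tool_rot: [0.645, 0.765, -0.002, -0.002]
ft_force: [0.4, 0.5, -0.8]
grip_width: 0.0199
grip_force: 25.0
time: 44.42
position: [0.5908, 0.1096, 0.0422]
tool_rot: [0.645, 0.764, 0.0, 0.0]
ft_force: [0.7, 0.1, -0.3]
grip_width: 0.0198
grip_force: 25.0
time: 44.75
position: [0.5907, 0.1096, 0.0424]
tool_rot: [0.645, 0.764, 0.0, 0.0]
ft_force: [0.4, -0.1, 0.4]
grip_width: 0.0329
grip_force: 0.0
time: 45.08
position: [0.5949, 0.1097, 0.1291]
tool_rot: [0.645, 0.764, 0.004, 0.005]
ft_force: [0.6, 0.7, 0.9]
grip_width: 0.0335
grip_force: 0.0
time: 45.33
position: [0.5953, 0.1098, 0.2104]
tool_rot: [0.645, 0.764, 0.005, 0.006]
ft_force: [1.4, 0.5, 0.3]
grip_width: 0.0343
grip_force: 0.0
press 0.97 [333, 306, 383, 326] ([307.0, -214.0], [33.0, 121.0], np.float32(79.8))
press 0.93 [310, 112, 352, 138] ([818.0, -169.0], [37.0, 117.0], np.float32(60.8))
press 0.65 [325, 160, 341, 207] ([654.0, -165.0], [33.0, 124.0], np.float32(0.8))
brush 0.59 [168, 113, 216, 244] ([517.0, 99.0], [34.0, 119.0], np.float32(86.8))
scoop 0.64 [258, 114, 298, 254] ([590.0, 107.0], [35.0, 125.0], np.float32(98.8))
scoop 0.57 [59, 0, 445, 287] ([566.0, 128.0], [248.0, 299.0], np.float32(9.7))
scoop 0.29 [11, 204, 124, 375] ([387.0, -31.0], [87.0, 216.0], np.float32(66.5))
t 45.6 pos [589.1 109.5 200.8] th 9.6 q [-0.    0.55  1.54 -0.    1.06 -0.17] F [-0.5 -0.5 -0.6] w 34.1
shift units [-3.521  0.238  0.009] turn z -0.915
```

View pics/w11.png

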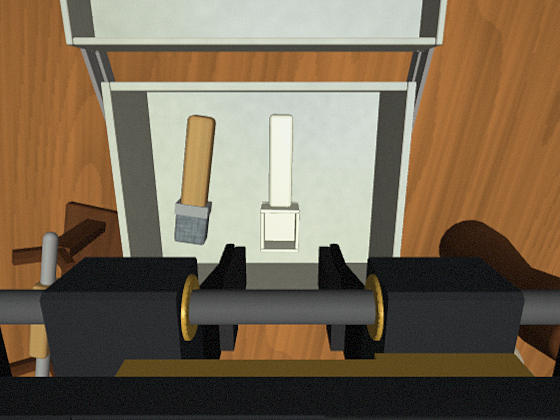

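Brush and scoop lie flat in the compartment, at about (195,180) and (280,185). The mill stands outside the box at the right, near (460,240).

Run:
```python
from h import *
c=get_calibration("top")
print("mill top",ray(c,[110+260/2,90+62/2],.155)[0]*1000,"base",ray(c,[110+270/2,90+103/2],0.02)[0]*1000)
c=get_calibration("scene"); print("scene mill top",ray(c,[80+431/2,90+365/2],.16)[0]*1000,"base",ray(c,[80+433/2,90+470/2],0.0)[0]*1000)
```

```text
mill top [777.21404553  68.59212183 155.        ] base [770.66073382  70.25783873  20.        ]
scene mill top [799.34184823  79.66774734 160.        ] base [774.215407   72.5095914   0.       ]
```

```bash
python3 -m inch '[-0.5,0.03,0,0,0,0,-1,0.06,0,0,0,0]' 60 | tail -6
python3 -m inch '[-0.5,0.03,0,0,0,0,-1,0.06,0,0,0,0]' | tail -6
python3 -m inch '[-0.5,0.03,0,0,0,0,-1,0.06,0,0,0,0]' | tail -6
python3 -m inch '[-0.5,0.06,0,0,0,-0.08,-0.52,0.06,0,0,0,-0.16,-0.52,0.06,0,0,0,-0.24,-0.52,0.06,0,0,0,-0.32,-0.52,0.06,0,0,0,-0.4,-0.52,0.06,0,0,0,-0.48,-0.52,0.06,0,0,0,-0.56,-0.52,0.06,0,0,0,-0.64,-0.52,0.06,0,0,0,-0.72,-0.52,0.06,0,0,0,-0.8,-0.52,0.06,0,0,0,-0.88,-0.52,0.06,0,0,0,-0.91,-0.52,0.06,0,0,0,-0.91,-0.52,0.06,0,0,0,-0.91]' | tail -6
python3 - <<'E'
from h import *
look("wrist",[("press",.014)],"pics/w12.png")
go(654,-165,26.5,91.5)
E
```

```text
time: 45.75
position: [0.6069, 0.0329, 0.2]
tool_rot: [0.643, 0.765, -0.001, -0.002]
ft_force: [1.0, -0.5, -0.4]
grip_width: 0.0409
grip_force: 0.0
time: 45.92
position: [0.6256, -0.0476, 0.1998]
tool_rot: [0.645, 0.764, -0.001, -0.002]
ft_force: [1.4, 0.3, -0.2]
grip_width: 0.0529
grip_force: 0.0
time: 46.08
position: [0.6437, -0.1262, 0.1996]
tool_rot: [0.645, 0.764, -0.001, -0.002]
ft_force: [1.2, 0.6, -0.3]
grip_width: 0.0585
grip_force: 0.0
time: 47.25
position: [0.6555, -0.1646, 0.2]
tool_rot: [-0.012, 1.0, 0.001, -0.001]
ft_force: [0.7, 0.1, -0.3]
grip_width: 0.0603
grip_force: 0.0
press 0.83 [220, 322, 332, 359] ([819.0, -165.0], [37.0, 119.0], np.float32(67.7))
press 0.61 [263, 116, 299, 252] ([658.0, -165.0], [33.0, 122.0], np.float32(3.5))
t 47.4 pos [ 655.8 -164.7  200.7] th 91.5 q [-0.41  0.64  1.33  0.    1.16 -2.01] F [0.2 0.  0.2] w 60.0
shift units [ 0.019 -0.005  2.177] turn z -0.001
```

```bash
python3 -m inch '[0,0,0.4,0,0,-0.015,0,0,0.8,0,0,-0.015,0,0,1,0,0,-0.015]' 60 | tail -6
python3 -m inch '[0,0,0.4,0,0,0,0,0,0.7,0,0,0,0,0,0.9,0,0,0,0,0,1,0,0,0,0,0,1.0,0,0,0]' | tail -6
python3 -m inch '[0,0,0.1,0,0,0,0,0,0.16,0,0,0,0,0,0.165,0,0,0,0,0,0.165,0,0,0]' | tail -6
python3 -m inch '[0,0,0,0,0,0,0,0,0,0,0,0,0,0,0,0,0,0,0,0,0,0,0,0,0,0,0,0,0,0,0,0,0,0,0,0,0,0,0,0,0,0,0,0,0,0,0,0,0,0,0,0,0,0]' 0 25
python3 -m inch '[0,0,-0.15,0,0,0,0,0,-0.4,0,0,0,0,0,-0.8,0,0,0,0,0,-1,0,0,0,0,0,-1,0,0,0]' | tail -6
python3 -m inch '[0,0,-0.4,0,0,0,0,0,-0.8,0,0,0,0,0,-0.8,0,0,0,0,0,-0.8,0,0,0]'
python3 - <<'E'
from h import *
bx=np.array([.986,.167]);p=np.array([578,107.5])+58*bx
print(p);go(p[0],p[1],170,9.6)
E
```

```text
time: 47.6
position: [0.6543, -0.1641, 0.1182]
tool_rot: [-0.025, 1.0, 0.001, -0.002]
ft_force: [-0.1, 1.4, -0.1]
grip_width: 0.0602
grip_force: 0.0
time: 48.02
position: [0.6548, -0.1643, 0.0392]
tool_rot: [-0.025, 1.0, 0.001, -0.002]
ft_force: [-0.1, -0.1, 0.2]
grip_width: 0.0599
grip_force: 0.0
time: 48.35
position: [0.6566, -0.165, 0.029]
tool_rot: [-0.025, 1.0, -0.0, 0.0]
ft_force: [-0.2, 0.0, 0.5]
grip_width: 0.0602
grip_force: 0.0
time: 49.1
position: [0.6563, -0.1648, 0.0286]
tool_rot: [-0.025, 1.0, 0.0, -0.0]
ft_force: [0.4, 0.4, 1.0]
grip_width: 0.0239
grip_force: 25.0
time: 49.52
position: [0.6592, -0.1661, 0.1137]
tool_rot: [-0.025, 1.0, -0.002, 0.004]
ft_force: [0.9, -0.6, 0.3]
grip_width: 0.0242
grip_force: 25.0
time: 49.85
position: [0.6571, -0.1653, 0.1741]
tool_rot: [-0.025, 1.0, -0.001, 0.002]
ft_force: [-1.0, 0.8, -1.9]
grip_width: 0.0242
grip_force: 25.0
[635.188 117.186]
t 49.9 pos [ 657.1 -165.3  174.1] th 92.9 q [-0.41  0.67  1.36 -0.    1.11 -2.03] F [-1.   0.8 -1.9] w 24.2
shift units [0.096 3.54  0.045] turn z 0.925
```

```bash
python3 -m inch '[0.02,0.3,0,0,0,0,0.05,0.65,0,0,0,0,0.1,1,0,0,0,0]' | tail -6
python3 -m inch '[0,0.5,0,0,0,0,0,1,0,0,0,0]' | tail -6
python3 -m inch '[0,0.5,0,0,0,0,0,1,0,0,0,0]' | tail -6
python3 -m inch '[0,0.3,0,0,0,0.07,0,0.54,0,0,0,0.14,0,0.54,0,0,0,0.21,0,0.54,0,0,0,0.28,0,0.54,0,0,0,0.35,0,0.54,0,0,0,0.42,0,0.54,0,0,0,0.49,0,0.54,0,0,0,0.56,0,0.54,0,0,0,0.63,0,0.54,0,0,0,0.7,0,0.54,0,0,0,0.77,0,0.54,0,0,0,0.84,0,0.54,0,0,0,0.91,0,0.54,0,0,0,0.925,0,0.54,0,0,0,0.925]' | tail -6
python3 - <<'E'
from h import *
go(635.2,117.2,42,9.6)
E
```

```text
time: 50.1
position: [0.6427, -0.0848, 0.1698]
tool_rot: [-0.024, 1.0, 0.001, -0.002]
ft_force: [1.0, 0.2, -0.5]
grip_width: 0.0239
grip_force: 25.0
time: 50.27
position: [0.6381, -0.0046, 0.1698]
tool_rot: [-0.024, 1.0, 0.001, -0.003]
ft_force: [1.3, 0.5, -1.2]
grip_width: 0.0239
grip_force: 25.0
time: 50.43
position: [0.6341, 0.0761, 0.1698]
tool_rot: [-0.025, 1.0, 0.0, -0.003]
ft_force: [0.3, 0.1, -1.3]
grip_width: 0.0236
grip_force: 25.0
time: 51.68
position: [0.6327, 0.1175, 0.1704]
tool_rot: [0.645, 0.764, -0.001, -0.002]
ft_force: [-0.2, -0.7, 0.1]
grip_width: 0.0241
grip_force: 25.0
t 51.7 pos [632.7 117.5 170.4] th 9.7 q [ 0.01  0.64  1.45 -0.    1.06 -0.16] F [-0.2 -0.7  0.1] w 24.1
shift units [-0.01   0.036  1.605] turn z 0.001
```

```bash
python3 -m inch '[-0.01,0.035,0.3,0,0,0,-0.01,0.035,0.6,0,0,0,-0.01,0.035,0.9,0,0,0,-0.01,0.035,1,0,0,0,-0.01,0.035,1,0,0,0]' | tail -6
python3 -m inch '[0,0,0.2,0,0,0,0,0,0.4,0,0,0,0,0,0.55,0,0,0,0,0,0.6,0,0,0,0,0,0.6,0,0,0,0,0,0.6,0,0,0]' | tail -6
python3 -m inch '[0,0,0,0,0,0,0,0,0,0,0,0,0,0,0,0,0,0,0,0,0,0,0,0]' 38
python3 -m inch '[0,0,-0.15,0,0,0,0,0,-0.5,0,0,0,0,0,-1,0,0,0,0,0,-1,0,0,0]'| tail -6
python3 -m inch '[0,0,-0.5,0,0,0,0,0,-1,0,0,0,0,0,-1,0,0,0]'| tail -6
python3 - <<'E'
from h import *
look("top",[("cutter",.032),("press",.03)])
look("wrist",[("press",.02),("scoop",.02)],"pics/w13.png")
go(449,-287,200,55.7)
E
```

```text
time: 52.1
position: [0.6344, 0.1171, 0.0892]
tool_rot: [0.645, 0.764, -0.002, -0.003]
ft_force: [-0.2, -0.3, -0.5]
grip_width: 0.0239
grip_force: 25.0
time: 52.6
position: [0.6375, 0.1173, 0.0451]
tool_rot: [0.645, 0.764, 0.0, 0.0]
ft_force: [0.4, -0.1, -0.6]
grip_width: 0.0237
grip_force: 25.0
time: 52.93
position: [0.6375, 0.1173, 0.0453]
tool_rot: [0.645, 0.764, 0.0, 0.001]
ft_force: [0.2, 0.6, -0.3]
grip_width: 0.0364
grip_force: 0.0
time: 53.27
position: [0.642, 0.1175, 0.1327]
tool_rot: [0.645, 0.764, 0.005, 0.005]
ft_force: [0.4, 0.9, 0.8]
grip_width: 0.0375
grip_force: 0.0
time: 53.52
position: [0.6422, 0.1176, 0.2142]
tool_rot: [0.645, 0.764, 0.006, 0.007]
ft_force: [1.8, 0.0, 1.6]
grip_width: 0.0378
grip_force: 0.0
cutter 0.78 [370, 237, 404, 275] ([454.0, -296.0], [49.0, 85.0], np.float32(147.7))
press 0.96 [335, 303, 381, 323] ([308.0, -210.0], [32.0, 116.0], np.float32(77.9))
press 0.77 [307, 110, 353, 138] ([810.0, -167.0], [39.0, 119.0], np.float32(60.8))
press 0.6 [232, 181, 251, 197] ([641.0, 81.0], [36.0, 47.0], np.float32(100.3))
press 0.95 [266, 115, 299, 250] ([638.0, 117.0], [32.0, 121.0], np.float32(99.7))
scoop 0.93 [206, 115, 247, 253] ([591.0, 109.0], [36.0, 123.0], np.float32(97.7))
t 53.8 pos [635.7 117.2 203. ] th 9.6 q [ 0.01  0.6   1.41 -0.    1.13 -0.16] F [ 0.   0.9 -0.1] w 38.0
shift units [-4.591 -3.146  0.046] turn z -0.512
```

```bash
python3 -m inch '[-0.46,-0.32,0,0,0,0,-0.92,-0.63,0,0,0,0]' 87 | tail -6
python3 -m inch '[-0.46,-0.32,0,0,0,0,-0.92,-0.63,0,0,0,0]' | tail -6
python3 -m inch '[-0.46,-0.32,0,0,0,0,-0.92,-0.63,0,0,0,0]' | tail -6
python3 -m inch '[-0.46,-0.32,0,0,0,0,-0.92,-0.63,0,0,0,0]' | tail -6
python3 -m inch '[-0.46,-0.32,0,0,0,-0.08,-0.92,-0.63,0,0,0,-0.16,-0.92,-0.63,0,0,0,-0.24,-0.92,-0.63,0,0,0,-0.32,-0.92,-0.63,0,0,0,-0.4,-0.92,-0.63,0,0,0,-0.48,-0.92,-0.63,0,0,0,-0.52,-0.92,-0.63,0,0,0,-0.52,-0.92,-0.63,0,0,0,-0.52]' | tail -6
python3 - <<'E'
from h import *
look("wrist",[("cutter",.032)],"pics/w14.png")
go(448,-289,28,56.5)
E
```

```text
time: 53.98
position: [0.6013, 0.0426, 0.2027]
tool_rot: [0.644, 0.765, -0.001, -0.001]
ft_force: [0.1, -1.9, -0.4]
grip_width: 0.045
grip_force: 0.0
time: 54.15
position: [0.5652, -0.0348, 0.2029]
tool_rot: [0.645, 0.764, -0.001, -0.001]
ft_force: [0.4, 0.1, 0.2]
grip_width: 0.057
grip_force: 0.0
time: 54.32
position: [0.5302, -0.1107, 0.2031]
tool_rot: [0.645, 0.764, -0.0, -0.002]
ft_force: [0.6, -0.8, 0.1]
grip_width: 0.0698
grip_force: 0.0
time: 54.48
position: [0.4952, -0.1864, 0.2032]
tool_rot: [0.645, 0.764, -0.0, -0.002]
ft_force: [-0.1, 0.2, 0.8]
grip_width: 0.0821
grip_force: 0.0
time: 55.23
position: [0.4593, -0.2659, 0.2035]
tool_rot: [0.29, 0.957, 0.001, -0.001]
ft_force: [0.8, 0.1, 0.2]
grip_width: 0.0868
grip_force: 0.0
cutter 0.85 [223, 156, 282, 250] ([458.0, -296.0], [46.0, 85.0], np.float32(146.2))
t 55.3 pos [ 459.5 -266.   203.9] th 56.3 q [-0.74  0.46  1.71  0.    0.98 -1.72] F [-0.8 -0.2  1.1] w 87.0
shift units [-0.043 -0.319  2.198] turn z -0.002
```

View pics/w14.png

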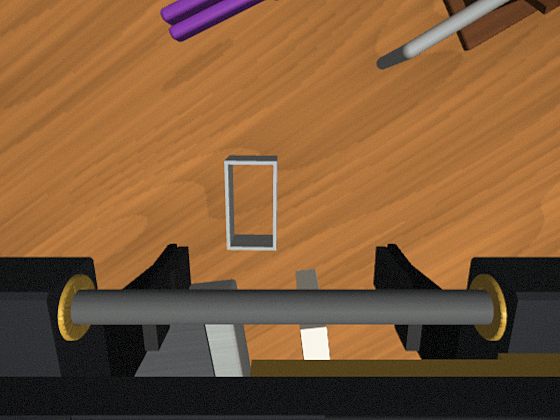

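The cutter sits square to the gripper at (223–282, 156–250), off by about 26 mm along tool y.

```bash
python3 -m inch '[-0.066,-0.33,0,0,0,0,-0.066,-0.33,0,0,0,0,-0.066,-0.33,0.4,0,0,0,-0.066,-0.33,0.8,0,0,0,-0.066,-0.33,1,0,0,0,-0.066,-0.33,1,0,0,0]' | tail -6
python3 -m inch '[0,0,0.4,0,0,0,0,0,0.7,0,0,0,0,0,0.9,0,0,0,0,0,1,0,0,0,0,0,1.0,0,0,0]' | tail -6
python3 -m inch '[0,0,0.1,0,0,0,0,0,0.17,0,0,0,0,0,0.19,0,0,0,0,0,0.19,0,0,0]' | tail -6
python3 -m inch '[0,0,0,0,0,0,0,0,0,0,0,0,0,0,0,0,0,0,0,0,0,0,0,0,0,0,0,0,0,0,0,0,0,0,0,0,0,0,0,0,0,0,0,0,0,0,0,0,0,0,0,0,0,0]' 0 20
python3 -m inch '[0,0,-0.15,0,0,0,0,0,-0.4,0,0,0,0,0,-0.8,0,0,0,0,0,-1,0,0,0,0,0,-1,0,0,0]' | tail -6
python3 -m inch '[0,0,-0.4,0,0,0,0,0,-0.8,0,0,0,0,0,-0.9,0,0,0,0,0,-0.9,0,0,0]'
python3 - <<'E'
from h import *
bx=np.array([.986,.167]);p=np.array([578,107.5])+11*bx
print(p);go(p[0],p[1],180,9.6)
E
```

```text
time: 55.83
position: [0.4475, -0.2892, 0.1211]
tool_rot: [0.29, 0.957, 0.002, -0.004]
ft_force: [0.2, 1.0, -0.4]
grip_width: 0.087
grip_force: 0.0
time: 56.25
position: [0.4494, -0.2908, 0.0438]
tool_rot: [0.289, 0.957, 0.0, -0.001]
ft_force: [-0.1, 0.2, 0.3]
grip_width: 0.087
grip_force: 0.0
time: 56.58
position: [0.4497, -0.2913, 0.0295]
tool_rot: [0.289, 0.957, -0.0, 0.0]
ft_force: [-0.2, -0.1, 1.2]
grip_width: 0.087
grip_force: 0.0
time: 57.33
position: [0.4496, -0.2912, 0.0293]
tool_rot: [0.289, 0.957, -0.0, -0.0]
ft_force: [0.1, -0.6, 0.1]
grip_width: 0.044
grip_force: 20.0
time: 57.75
position: [0.4514, -0.2929, 0.1134]
tool_rot: [0.289, 0.957, -0.002, 0.004]
ft_force: [-0.1, -0.7, -1.1]
grip_width: 0.0439
grip_force: 20.0
time: 58.08
position: [0.4506, -0.2922, 0.1836]
tool_rot: [0.289, 0.957, -0.001, 0.002]
ft_force: [-0.7, -0.3, -1.3]
grip_width: 0.0438
grip_force: 20.0
[588.846 109.337]
t 58.1 pos [ 450.6 -292.2  183.6] th 56.4 q [-0.78  0.49  1.72  0.    0.93 -1.77] F [-0.7 -0.3 -1.3] w 43.8
shift units [1.336 5.138 0.032] turn z 0.52
```

```bash
python3 -m inch '[0.07,0.3,0,0,0,0,0.14,0.6,0,0,0,0,0.215,0.92,0,0,0,0]' | tail -6
python3 -m inch '[0.11,0.46,0,0,0,0,0.215,0.92,0,0,0,0]' | tail -6
python3 -m inch '[0.11,0.46,0,0,0,0,0.215,0.92,0,0,0,0]' | tail -6
python3 -m inch '[0.11,0.46,0,0,0,0,0.215,0.92,0,0,0,0]' | tail -6
python3 -m inch '[0.11,0.46,0,0,0,0,0.215,0.92,0,0,0,0]' | tail -6
python3 -m inch '[0.11,0.46,0,0,0,0.06,0.215,0.92,0,0,0,0.12,0.215,0.92,0,0,0,0.18,0.215,0.92,0,0,0,0.24,0.215,0.92,0,0,0,0.3,0.215,0.92,0,0,0,0.36,0.215,0.92,0,0,0,0.42,0.215,0.92,0,0,0,0.48,0.215,0.92,0,0,0,0.52,0.215,0.92,0,0,0,0.52,0.215,0.92,0,0,0,0.52]' | tail -6
python3 - <<'E'
from h import *
go(609.2,133,60,9.6)
E
```

```text
time: 58.33
position: [0.4749, -0.2194, 0.1795]
tool_rot: [0.29, 0.957, 0.001, -0.002]
ft_force: [0.8, 0.2, -0.2]
grip_width: 0.0438
grip_force: 20.0
time: 58.5
position: [0.5012, -0.1481, 0.1793]
tool_rot: [0.29, 0.957, 0.0, -0.002]
ft_force: [-0.1, -0.5, -1.1]
grip_width: 0.0438
grip_force: 20.0
time: 58.67
position: [0.5276, -0.0767, 0.1792]
tool_rot: [0.289, 0.957, 0.0, -0.002]
ft_force: [0.4, 0.2, -0.3]
grip_width: 0.0437
grip_force: 20.0
time: 58.83
position: [0.5539, -0.0058, 0.1791]
tool_rot: [0.289, 0.957, -0.0, -0.002]
ft_force: [0.7, -0.5, -0.6]
grip_width: 0.0437
grip_force: 20.0
time: 59.0
position: [0.5802, 0.0649, 0.1789]
tool_rot: [0.289, 0.957, -0.0, -0.002]
ft_force: [0.3, -0.6, -1.3]
grip_width: 0.0438
grip_force: 20.0
time: 59.92
position: [0.6067, 0.1337, 0.1793]
tool_rot: [0.645, 0.764, -0.001, -0.001]
ft_force: [1.1, -0.3, -1.4]
grip_width: 0.0437
grip_force: 20.0
t 59.9 pos [606.7 133.7 179.3] th 9.7 q [ 0.04  0.6   1.5  -0.    1.04 -0.13] F [ 1.1 -0.3 -1.4] w 43.7
shift units [-0.014  0.035  1.492] turn z 0.001
```

```bash
python3 -m inch '[-0.01,0.03,0.3,0,0,0,-0.01,0.03,0.6,0,0,0,-0.01,0.03,0.85,0,0,0,-0.01,0.03,0.95,0,0,0,-0.01,0.03,0.95,0,0,0]' | tail -6
python3 -m inch '[0,0,0.15,0,0,0,0,0,0.3,0,0,0,0,0,0.42,0,0,0,0,0,0.5,0,0,0,0,0,0.54,0,0,0,0,0,0.54,0,0,0,0,0,0.54,0,0,0]' | tail -6
python3 -m inch '[0,0,0,0,0,0,0,0,0,0,0,0,0,0,0,0,0,0,0,0,0,0,0,0]' 58
python3 -m inch '[0,0,-0.15,0,0,0,0,0,-0.5,0,0,0,0,0,-1,0,0,0,0,0,-1,0,0,0]'| tail -6
python3 -m inch '[0,0,-0.5,0,0,0,0,0,-1,0,0,0,0,0,-1,0,0,0,0,0,-1,0,0,0]'| tail -6
python3 - <<'E'
from h import *
look("wrist",[("cutter",.06),("tray_grip",.115)],"pics/w15.png")
go(546.2,295.5,180,99.6)
E
```

```text
time: 60.33
position: [0.6081, 0.1332, 0.1023]
tool_rot: [0.645, 0.764, -0.002, -0.002]
ft_force: [-0.8, 0.6, 0.0]
grip_width: 0.0439
grip_force: 20.0
time: 60.92
position: [0.6105, 0.1334, 0.0622]
tool_rot: [0.645, 0.764, 0.0, 0.0]
ft_force: [-0.1, -0.2, -1.2]
grip_width: 0.044
grip_force: 20.0
time: 61.25
position: [0.6106, 0.1334, 0.0626]
tool_rot: [0.645, 0.764, 0.0, 0.0]
ft_force: [-0.1, 0.1, -0.0]
grip_width: 0.0567
grip_force: 0.0
time: 61.58
position: [0.6152, 0.1338, 0.15]
tool_rot: [0.645, 0.764, 0.005, 0.005]
ft_force: [1.3, -0.9, 1.2]
grip_width: 0.0578
grip_force: 0.0
time: 61.92
position: [0.6124, 0.1335, 0.2263]
tool_rot: [0.645, 0.764, 0.003, 0.003]
ft_force: [0.0, 0.0, 0.2]
grip_width: 0.0579
grip_force: 0.0
cutter 0.62 [248, 148, 308, 245] ([610.0, 126.0], [45.0, 85.0], np.float32(99.3))
tray_grip 0.58 [37, 0, 392, 87] ([554.0, 231.0], [49.0, 211.0], np.float32(9.8))
t 62.1 pos [609.2 133.3 221.3] th 9.6 q [ 0.04  0.55  1.46 -0.    1.13 -0.13] F [-0.4  0.  -0.4] w 58.1
shift units [ 2.13  -0.437  0.518] turn z -1.0
```

View pics/w15.png

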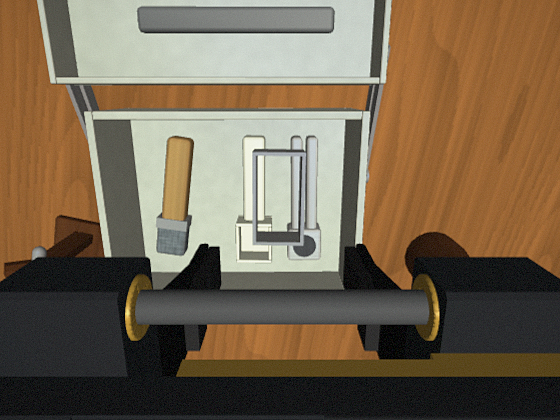

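All four items lie in the compartment with the cutter level across scoop and press at (248–308, 148–245), well below the rim. Back to the tray handle.

```bash
python3 -m inch '[0.5,-0.1,0,0,0,0,1,-0.2,0,0,0,0]' 60 | tail -6
python3 -m inch '[0.5,-0.1,0,0,0,0,1,-0.2,0,0,0,0]' | tail -6
python3 -m inch '[0.13,-0.04,0,0,0,-0.08,0.13,-0.04,0,0,0,-0.16,0.13,-0.04,0,0,0,-0.24,0.13,-0.04,0,0,0,-0.32,0.13,-0.04,0,0,0,-0.4,0.13,-0.04,0,0,0,-0.48,0.13,-0.04,0,0,0,-0.56,0.13,-0.04,0,0,0,-0.64,0.13,-0.04,0,0,0,-0.72,0.13,-0.04,0,0,0,-0.8,0.13,-0.04,0,0,0,-0.88,0.13,-0.04,0,0,0,-0.96,0.13,-0.04,0,0,0,-1,0.13,-0.04,0,0,0,-1,0.13,-0.04,0,0,0,-1]' | tail -6
python3 - <<'E'
from h import *
look("wrist",[("tray_grip",.115)],"pics/w16.png")
go(546.2,295.7,150,99.6)
E
```

```text
time: 62.23
position: [0.5809, 0.2082, 0.2202]
tool_rot: [0.647, 0.762, -0.001, -0.001]
ft_force: [0.7, -0.7, 0.3]
grip_width: 0.0595
grip_force: 0.0
time: 62.4
position: [0.5503, 0.2865, 0.2201]
tool_rot: [0.646, 0.763, -0.002, -0.001]
ft_force: [0.4, -0.4, 0.1]
grip_width: 0.0597
grip_force: 0.0
time: 63.65
position: [0.5463, 0.2952, 0.2205]
tool_rot: [-0.083, 0.997, -0.0, -0.002]
ft_force: [-0.5, 0.0, 1.2]
grip_width: 0.0599
grip_force: 0.0
tray_grip 0.77 [139, 43, 424, 348] ([547.0, 294.0], [174.0, 214.0], np.float32(9.6))
tray_grip 0.39 [122, 37, 425, 344] ([546.0, 290.0], [184.0, 217.0], np.float32(10.5))
t 63.8 pos [546.7 295.3 221.2] th 99.5 q [ 0.32  0.55  1.46  0.    1.13 -1.42] F [-0.7 -0.4  0.3] w 60.1
shift units [0.003 0.006 0.89 ] turn z -0.001
```

View pics/w16.png

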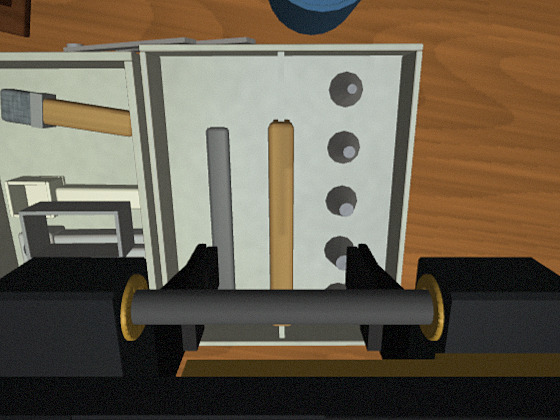

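```bash
python3 -m inch '[0,0.006,0.3,0,0,0,0,0.006,0.6,0,0,0,0,0.006,0.8,0,0,0,0,0.006,0.89,0,0,0,0,0.006,0.89,0,0,0,0,0.006,0.89,0,0,0]' | tail -6
python3 -m inch '[0,0,0,0,0,0,0,0,0,0,0,0,0,0,0,0,0,0,0,0,0,0,0,0,0,0,0,0,0,0,0,0,0,0,0,0,0,0,0,0,0,0,0,0,0,0,0,0,0,0,0,0,0,0,0,0,0,0,0,0]' 0 30
python3 -m inch '[0,-0.015,-0.03,0,0,0,0,-0.03,-0.06,0,0,0,0,-0.07,-0.12,0,0,0,0,-0.11,-0.19,0,0,0,0,-0.15,-0.24,0,0,0,0,-0.19,-0.3,0,0,0,0,-0.24,-0.35,0,0,0,0,-0.29,-0.4,0,0,0,0,-0.35,-0.45,0,0,0,0,-0.4,-0.5,0,0,0,0,-0.46,-0.54,0,0,0,0,-0.53,-0.58,0,0,0,0,-0.59,-0.61,0,0,0,0,-0.65,-0.64,0,0,0,0,-0.72,-0.67,0,0,0]' | tail -6
python3 -m inch '[0,-0.06,-0.02,0,0,0,0,-0.12,-0.04,0,0,0,0,-0.19,-0.05,0,0,0,0,-0.25,-0.06,0,0,0,0,-0.32,-0.07,0,0,0,0,-0.38,-0.08,0,0,0,0,-0.45,-0.08,0,0,0,0,-0.51,-0.08,0,0,0,0,-0.58,-0.08,0,0,0,0,-0.65,-0.07,0,0,0,0,-0.71,-0.06,0,0,0,0,-0.77,-0.05,0,0,0,0,-0.84,-0.03,0,0,0,0,-0.9,-0.01,0,0,0]' | tail -6
python3 -m inch '[0,-0.07,0.02,0,0,0,0,-0.14,0.05,0,0,0,0,-0.21,0.09,0,0,0,0,-0.27,0.13,0,0,0,0,-0.33,0.17,0,0,0,0,-0.39,0.21,0,0,0,0,-0.45,0.26,0,0,0,0,-0.5,0.31,0,0,0,0,-0.56,0.37,0,0,0,0,-0.6,0.42,0,0,0,0,-0.65,0.49,0,0,0,0,-0.69,0.55,0,0,0,0,-0.71,0.58,0,0,0,0,-0.73,0.61,0,0,0,0,-0.745,0.64,0,0,0,0,-0.75,0.66,0,0,0,0,-0.76,0.68,0,0,0,0,-0.76,0.68,0,0,0,0,-0.76,0.68,0,0,0]'
python3 -c "
from h import *
go(578.1,107.1,149.3,99.6)"
```

```text
time: 64.25
position: [0.5472, 0.296, 0.1509]
tool_rot: [-0.084, 0.996, -0.0, -0.0]
ft_force: [0.5, -0.1, -0.4]
grip_width: 0.0596
grip_force: 0.0
time: 65.08
position: [0.5472, 0.295, 0.1509]
tool_rot: [-0.084, 0.996, -0.001, -0.0]
ft_force: [0.9, -4.5, 1.2]
grip_width: 0.0136
grip_force: 30.0
time: 66.33
position: [0.5566, 0.239, 0.2045]
tool_rot: [-0.084, 0.996, 0.0, -0.0]
ft_force: [3.9, -1.6, -13.1]
grip_width: 0.0138
grip_force: 30.0
time: 67.5
position: [0.569, 0.1672, 0.2058]
tool_rot: [-0.084, 0.996, -0.0, 0.0]
ft_force: [-0.3, -0.6, 2.2]
grip_width: 0.0136
grip_force: 30.0
time: 69.08
position: [0.5792, 0.1073, 0.1509]
tool_rot: [-0.084, 0.996, -0.001, 0.0]
ft_force: [-0.9, -6.3, 3.2]
grip_width: 0.0138
grip_force: 30.0
t 69.1 pos [579.2 107.3 150.9] th 99.6 q [-0.01  0.6   1.61 -0.    0.93 -1.74] F [-0.9 -6.3  3.2] w 13.8
shift units [ 0.014 -0.     0.02 ] turn z 0.0
```

```bash
python3 -m inch '[0,0,0.01,0,0,0,0,0,0.02,0,0,0,0,0,0.02,0,0,0]'
python3 -m inch '[0,0,0,0,0,0,0,0,0,0,0,0,0,0,0,0,0,0,0,0,0,0,0,0,0,0,0,0,0,0,0,0,0,0,0,0]' 50
python3 -m inch '[0,0,-0.2,0,0,0,0,0,-0.5,0,0,0,0,0,-1,0,0,0,0,0,-1,0,0,0]'| tail -6
python3 -m inch '[0.5,0,-0.3,0,0,0,1,0,-0.6,0,0,0,1,0,-0.6,0,0,0]'| tail -6
python3 - <<'E'
from h import *
im=camera("top"); cv2.imwrite("pics/t17.png",cv2.resize(im[90:350,110:510,::-1],(800,520),interpolation=2))
look("wrist",[("tray_grip",.115)])
look("scene",[("tray_grip",.1),("bakebox",.05)],"pics/s17.png")
a=cv2.imread("pics/s17.png"); cv2.imwrite("pics/s17c.png",cv2.resize(a[90:360,80:480],(800,540),interpolation=3))
E
```

```text
time: 69.33
position: [0.5793, 0.1073, 0.1507]
tool_rot: [-0.084, 0.996, -0.001, 0.001]
ft_force: [-3.8, -6.0, 12.1]
grip_width: 0.0135
grip_force: 30.0
time: 69.83
position: [0.5787, 0.1086, 0.1489]
tool_rot: [-0.084, 0.996, 0.0, -0.0]
ft_force: [0.1, 0.7, 0.2]
grip_width: 0.0448
grip_force: 0.0
time: 70.17
position: [0.5831, 0.1086, 0.2359]
tool_rot: [-0.084, 0.996, -0.0, 0.007]
ft_force: [1.1, -0.2, 0.8]
grip_width: 0.0502
grip_force: 0.0
time: 70.42
position: [0.4959, 0.095, 0.2788]
tool_rot: [-0.084, 0.996, 0.0, -0.001]
ft_force: [-0.4, 0.3, -0.1]
grip_width: 0.0499
grip_force: 0.0
tray_grip 0.71 [173, 153, 385, 359] ([568.0, 104.0], [173.0, 196.0], np.float32(9.7))
tray_grip 0.67 [297, 201, 386, 275] ([558.0, 99.0], [176.0, 283.0], np.float32(9.6))
bakebox 0.73 [297, 196, 381, 304] ([533.0, 90.0], [192.0, 405.0], np.float32(10.3))
bakebox 0.31 [295, 199, 384, 292] ([514.0, 85.0], [192.0, 357.0], np.float32(9.6))
```

View pics/s17c.png

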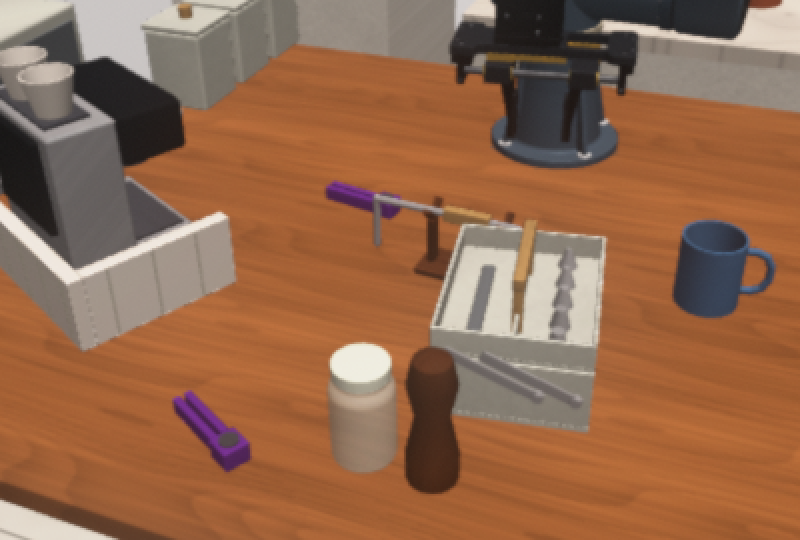

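The tray is shut (rim at (435–605, 228–360), same as at the start), the rod hangs in both notches, and no tools remain on the worktop. The mug, jar and mill haven't moved.

```bash
python3 -c "
from rig import *
print(hand_in())"
```

```text
the job is handed in; nothing more can be done
None
```

The baking box is packed and I've handed the job in: the cutter, brush, scoop and white press are in the compartment, the tray is fully shut, the rod is back in both notches, and the mug, jar and mill are where they were.

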